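Set up the sauce rack at the self-service counter

ROBOT

A 6-joint arm with a two-finger parallel gripper is mounted at the origin on the work surface. World frame = base frame: x ahead of the robot, y to its left, z up, the work surface at z = 0. Lengths are in m, angles in rad, forces in N, time in s.
With the tool pointing down it reaches from about 0.375 to 0.9 m from the base axis. Payload 3.1 kg.
Tool frame: the origin (TCP) lies between the finger pads; the fingertips stand 19 mm ahead of it and the grasp point (between the pads) is the TCP; z points along the fingers, y is the line along which they close (so a half turn about z gives the same grasp; the last joint's range is limited). The gripper opens to 87 mm and grips with 3 to 60 N. Pads are 19 mm wide; open, the fingers measure 117 mm over their backs; the gripper's body (75 mm by 190 mm) begins 51 mm behind the grasp point.
Start: joints at [-1.512, 0.527, 1.433, -0, 1.181, -0.178], TCP at [0.147, -0.608, 0.242] pointing down, gripper open.
Joint ranges: [-3.08, 3.08], [-0.75, 2.2], [0.22, 2.44], [-1.43, 4.57], [0, 2.65], [-2.85, 2.85]. Speed limits (rad/s): [2.79, 2.79, 3.14, 3.14, 3.14, 3.14].

INTERFACE

Orientations are given as a unit quaternion [x, y, z, w].
In Python, from rig import telemetry, viewer, hand_in gives the robot as it stands. The module is installed in compiled form; this text tells all that it offers.
- The arm moves only by the shell command python3 -m creep 'ROWS' [FORCE]. ROWS is JSON, a list of rows, each an object with "translation": the shift along the tool's x, y, z in mm, a list of three; "roll": the turn about the tool's z in degrees; "gripper": the finger opening in mm, from 0 to 87. In form: [{"translation": [tx, ty, tz], "roll": roll, "gripper": gripper}, ...]. A call has 1 to 5 rows; each row is the pose to reach, as a shift and turn from the pose commanded when the call began, along the tool's axes at that moment; what a row does not reach only later rows make up. A row lasts 1/12 s, in which the tool goes at most 41.7 mm and 7.16 degrees, less where a joint would pass 70% of its speed; a pose out of reach is approached as far as the arm can. A call with a gripper value outside its range is refused whole. The fingers move at their own pace and stop on an object; FORCE is the grip in N (left out, the last holds). Time passes only in rows, so rows that repeat a pose let the fingers close. It gives the time, the measured TCP pose, the force, the opening and the grip force at its end, in the units of the state.
- telemetry.get_obs(): the state, without advancing time (a new reading comes with each control period).
- viewer.camera(name): name is "side" or "top"; returns the picture (480x640x3 uint8, blue, green, red); there is no depth.
- viewer.camera_info(name): a dict with "intrinsics" (3x3 intrinsics, pixels), "rvec" (rotation vector, rad) and "tvec" (3), from world to camera coordinates, as OpenCV has them. Camera axes: x right, y down, z forward; pixel columns grow to the right and rows downward; lengths in m; the calibration is good to about 2 mm. A picture is of the moment at which its call begins. camera_info takes no time and is no camera call.
- hand_in(): hands the job in; it is judged then, once.
Trained networks look in the newest picture that a camera, given by its name, has taken for a name from the list of things; names that differ only in an ending like _2 or _b are one class to them, and where a whole thing is asked for, a point or a joint stands for the part that bears it (a point fixed in the world has none). Each returns a list of dicts, best first, with "p" (0 to 1); they miss things now and then, are a little off and sometimes report something else, mostly with a low value. They report only what shows in the picture. A call takes as long as a camera call. They do not tell look-alikes from the thing itself.
- viewer.recognise(camera, thing): "bbox" ([left, top, width, height] in pixels, round what is visible of it).
The state is a dict: "time": time; "q": joint angles; "joint_velocities": joint speeds; "joint_torque": joint torques, N m; "position": TCP position; "tool_rot": TCP orientation; "ft_force": force on the tool from outside, world axes, zero at the start; "moment": the same for the moment, N m; "grip_width": finger opening in m; "grip_force": force on a finger pad.
Only numpy, scipy, OpenCV 4.12 (cv2) and the standard library are available. Lean on these libraries where they do the work, as an engineer would, in place of code of your own. Each camera call takes 0.05 s, during which the arm holds its last target. There are 200 camera calls.

TASK

Get the sauce rack ready for service: first clear every scrunched paper bag off the black rack into the green waste bin, then set every white sauce pot upright and fully down in a rack pocket of its own size, and finally close each pot with a bamboo lid that fits it, seated flat on the rim. Spare lids can stay where they are; leave the soy bottle and the saucer where they are.

Things in the scene. Friction and masses are not known exactly. Their poses are not given: they have to be found in the camera images.
- pot_l1: white glazed sauce pot, an open straight-sided cylinder standing upright, LARGE: 64 mm outside diameter, 56 mm inside, about 180 g, 75 mm tall, wall 4 mm, floor 6 mm thick; fits the two large pockets of the rack. Origin: centre of its underside, z up. May be absent.
- pot_s1: white glazed sauce pot, an open straight-sided cylinder standing upright, SMALL: 44 mm outside diameter, 36 mm inside, about 130 g, 75 mm tall, wall 4 mm, floor 6 mm thick; belongs in the two small pockets of the rack. Origin: centre of its underside, z up. May be absent.
- pot_l2: white glazed sauce pot, an open straight-sided cylinder standing upright, LARGE: 64 mm outside diameter, 56 mm inside, about 180 g, 75 mm tall, wall 4 mm, floor 6 mm thick; fits the two large pockets of the rack. Origin: centre of its underside, z up. May be absent.
- pot_s2: white glazed sauce pot, an open straight-sided cylinder standing upright, SMALL: 44 mm outside diameter, 36 mm inside, about 130 g, 75 mm tall, wall 4 mm, floor 6 mm thick; belongs in the two small pockets of the rack. Origin: centre of its underside, z up. May be absent.
- lid_l1: LARGE bamboo lid, right way up on the table: plug below (50 mm diameter, 8 mm deep), disc (72 mm diameter, 6 mm thick), round knob on top (20 mm diameter, 30 mm high); 44 mm in all, 50 g. Origin: centre of the plug's underside, z up. Fits either large pot: plug in the mouth, disc resting on the rim, its origin then 67 mm above the pot's. There are more lids than pots.
- lid_s1: SMALL bamboo lid, right way up on the table: plug below (30 mm diameter, 8 mm deep), disc (52 mm diameter, 6 mm thick), round knob on top (20 mm diameter, 30 mm high); 44 mm in all, 50 g. Origin: centre of the plug's underside, z up. Fits either small pot: plug in the mouth, disc resting on the rim, its origin then 67 mm above the pot's. There are more lids than pots.
- lid_l2: LARGE bamboo lid, right way up on the table: plug below (50 mm diameter, 8 mm deep), disc (72 mm diameter, 6 mm thick), round knob on top (20 mm diameter, 30 mm high); 44 mm in all, 50 g. Origin: centre of the plug's underside, z up. Fits either large pot: plug in the mouth, disc resting on the rim, its origin then 67 mm above the pot's. There are more lids than pots.
- lid_s2: SMALL bamboo lid, right way up on the table: plug below (30 mm diameter, 8 mm deep), disc (52 mm diameter, 6 mm thick), round knob on top (20 mm diameter, 30 mm high); 44 mm in all, 50 g. Origin: centre of the plug's underside, z up. Fits either small pot: plug in the mouth, disc resting on the rim, its origin then 67 mm above the pot's. There are more lids than pots.
- scrap_1: scrunched brown paper bag, a stiff lump 85 mm long (its x), 42 mm wide (its y), 36 mm high, 25 g, lying across the top of the rack with its length roughly along the rack's x. Origin: centre of its underside. May be absent.
- scrap_2: scrunched brown paper bag, a stiff lump 85 mm long (its x), 42 mm wide (its y), 36 mm high, 25 g, lying across the top of the rack with its length roughly along the rack's x. Origin: centre of its underside. May be absent.
- scrap_3: scrunched brown paper bag, a stiff lump 85 mm long (its x), 42 mm wide (its y), 36 mm high, 25 g, lying across the top of the rack with its length roughly along the rack's x. Origin: centre of its underside. May be absent.
- rack: fixed black sauce rack, a block 100 mm (its x) by 370 mm (its y) and 40 mm high with four round pockets in a row along its y, 90 mm apart, alternately large and small, 30 mm deep. Origin: centre of its underside, on the table.
- pocket_l1 (a point): LARGE pocket, 70 mm in diameter: this point is the centre of its floor, 10 mm above the table (the mouth is 30 mm higher, at the rack's top); y = -135 mm in the rack's frame.
- pocket_s1 (a point): SMALL pocket, 50 mm in diameter: this point is the centre of its floor, 10 mm above the table (the mouth is 30 mm higher, at the rack's top); y = -45 mm in the rack's frame.
- pocket_l2 (a point): LARGE pocket, 70 mm in diameter: this point is the centre of its floor, 10 mm above the table (the mouth is 30 mm higher, at the rack's top); y = 45 mm in the rack's frame.
- pocket_s2 (a point): SMALL pocket, 50 mm in diameter: this point is the centre of its floor, 10 mm above the table (the mouth is 30 mm higher, at the rack's top); y = 135 mm in the rack's frame.
- bin: fixed green open waste bin, 160 mm (its x) by 180 mm (its y), 100 mm high, walls 4 mm. Origin: centre of its underside, on the table. It stands to the left or to the right of the rack.
- basket: fixed red basket with small black bowls, 160 x 180 mm, 75 mm high, on the side where the bin is not; not part of the job. Origin: centre of its underside.
- soy: brown soy sauce bottle with a red cap, 52 mm in diameter, 140 mm tall, standing loose on the table; leave alone. Origin: centre of its underside.
- saucer: blue saucer, 80 mm across, 18 mm high, loose; leave alone. Origin: centre of its underside.
Things that resemble listed ones, but are neither listed nor needed, are in the scene too. Leave any blue, orange or purple look-alike of the pot_s2 alone.

How it is judged:
On the way, in this order (a step that is already met when the one before it is completed fails the run):
1. every paper bag is in the waste bin (x of scrap_1 in the frame of bin between -0.08 and 0.08 m and y of scrap_1 in the frame of bin between -0.09 and 0.09 m and z of each of scrap_1, scrap_2, scrap_3 in the frame of bin below 0.095 m and x of scrap_2 in the frame of bin between -0.08 and 0.08 m and y of scrap_2 in the frame of bin between -0.09 and 0.09 m and x of scrap_3 in the frame of bin between -0.08 and 0.08 m and y of scrap_3 in the frame of bin between -0.09 and 0.09 m), for 0.2 s.
2. every pot stands fully down in a pocket of its own size ((distance between pot_l1 and pocket_l1 below 0.01 m or distance between pot_l1 and pocket_l2 below 0.01 m) and angle between each of pot_l1, pot_s1, pot_l2, pot_s2's own z axis and vertical below 0.12 rad and (distance between pot_s1 and pocket_s1 below 0.01 m or distance between pot_s1 and pocket_s2 below 0.01 m) and (distance between pot_l2 and pocket_l1 below 0.01 m or distance between pot_l2 and pocket_l2 below 0.01 m) and (distance between pot_s2 and pocket_s1 below 0.01 m or distance between pot_s2 and pocket_s2 below 0.01 m)), for 0.2 s.
At the end, for the whole second after the job is handed in: Every bag is in the bin below its rim; every pot is upright (7 degrees), its origin within 10 mm of the floor centre of a pocket of its size, with a lid of its size on it, centred within 8 mm, flat within 7 degrees, 60 to 71 mm above the pot's origin; all at rest (all of step 1 and all of step 2 and ((horizontal distance between lid_l1 and pot_l1 below 0.008 m and z of lid_l1 in the frame of pot_l1 between 0.06 and 0.071 m and angle between lid_l1's own z axis and vertical below 0.12 rad) or (horizontal distance between lid_l2 and pot_l1 below 0.008 m and z of lid_l2 in the frame of pot_l1 between 0.06 and 0.071 m and angle between lid_l2's own z axis and vertical below 0.12 rad)) and ((horizontal distance between lid_s1 and pot_s1 below 0.008 m and z of lid_s1 in the frame of pot_s1 between 0.06 and 0.071 m and angle between lid_s1's own z axis and vertical below 0.12 rad) or (horizontal distance between lid_s2 and pot_s1 below 0.008 m and z of lid_s2 in the frame of pot_s1 between 0.06 and 0.071 m and angle between lid_s2's own z axis and vertical below 0.12 rad)) and ((horizontal distance between lid_l1 and pot_l2 below 0.008 m and z of lid_l1 in the frame of pot_l2 between 0.06 and 0.071 m and angle between lid_l1's own z axis and vertical below 0.12 rad) or (horizontal distance between lid_l2 and pot_l2 below 0.008 m and z of lid_l2 in the frame of pot_l2 between 0.06 and 0.071 m and angle between lid_l2's own z axis and vertical below 0.12 rad)) and ((horizontal distance between lid_s1 and pot_s2 below 0.008 m and z of lid_s1 in the frame of pot_s2 between 0.06 and 0.071 m and angle between lid_s1's own z axis and vertical below 0.12 rad) or (horizontal distance between lid_s2 and pot_s2 below 0.008 m and z of lid_s2 in the frame of pot_s2 between 0.06 and 0.071 m and angle between lid_s2's own z axis and vertical below 0.12 rad)) and linear speed of each of pot_l1, pot_s1, pot_l2, pot_s2, scrap_1, scrap_2, scrap_3, lid_l1, lid_s1, lid_l2, lid_s2 below 0.02 m/s); the robot touches nothing.
It fails at once if the soy bottle is knocked over or moved by more than 40 mm (angle between soy's own z axis and vertical above 0.6 rad or distance of soy from where it was at the start of the episode above 0.04 m).
It fails at once if the saucer is moved by more than 40 mm (distance of saucer from where it was at the start of the episode above 0.04 m).
Of pot_l1, pot_s1, pot_l2, pot_s2 only 2 to 3 are there at a start; the rules pass over those that are not, and their reading is None.
Of scrap_1, scrap_2, scrap_3 only 2 to 3 are there at a start; the rules pass over those that are not, and their reading is None.
At some moment in a run one of pot_l1, pot_s1, pot_l2, pot_s2, lid_l1, lid_s1, lid_l2, lid_s2 may be knocked a few centimetres aside while the robot is not near it.
It also fails if it takes over 210 s, if anything falls off the work surface, if the arm or the gripper's body presses on something with over 40 N, if the wrist force passes 120 N, or if a joint passes its speed limit or range.

## Working session

There is one attempt and no reset: what is moved stays moved. The work goes in short steps, Python scripts to look and compute and a shell command to move; the robot and the scene stay as the last step left them, time stands still between calls to the robot, and variables do not carry over. Pictures are saved under pics/ and viewed, at most 14 in all, crops included, and the job is handed in when it is done.

```bash
ls; mkdir -p pics
cat > h.py <<'E'
import numpy as np, cv2
from rig import telemetry, viewer
from scipy.spatial.transform import Rotation as R
def cam(n):
    i=viewer.camera_info(n); K=np.array(i["intrinsics"],float); r=R.from_rotvec(np.ravel(i["rvec"])).as_matrix(); return K,r,np.ravel(i["tvec"])
def ray(n,uv,z):
    K,r,t=cam(n); d=r.T@np.linalg.solve(K,[uv[0],uv[1],1.]); c=-r.T@t
    return c+d*(z-c[2])/d[2]
def proj(n,P):
    K,r,t=cam(n); q=K@(r@np.asarray(P,float)+t); return q[:2]/q[2]
def tool(P):
    "shift in tool axes (mm) from present TCP to world P"
    o=telemetry.get_obs(); return R.from_quat(o["tool_rot"]).inv().apply(np.asarray(P)-o["position"])*1000
E
python3 - <<'E'
from h import *
for n in("top","side"):
    cv2.imwrite(f"pics/{n}0.png",viewer.camera(n))
    K,r,t=cam(n); print(n,K.round(1).tolist(),"pos",(-r.T@t).round(3),"fwd",r[2].round(3))
    for th in "pot_l1 pot_s1 lid_l1 lid_s1 scrap_1 rack bin soy saucer".split():
        print(th,[([round(v) for v in d["bbox"]],round(d["p"],2)) for d in viewer.recognise(n,th)])
o=telemetry.get_obs(); print(o["time"],o["position"],o["tool_rot"],R.from_quat(o["tool_rot"]).as_matrix().round(3))
E
```

```text
pics
top [[616.3, 0.0, 310.8], [0.0, 616.3, 235.7], [0.0, 0.0, 1.0]] pos [0.368 0.014 1.668] fwd [ 0.132 -0.006 -0.991]
pot_l1 []
pot_s1 [([417, 211, 18, 18], 0.65), ([399, 260, 20, 22], 0.63), ([412, 182, 19, 20], 0.6), ([213, 283, 26, 32], 0.57), ([289, 286, 23, 20], 0.49)]
lid_l1 [([212, 282, 27, 30], 0.72), ([316, 280, 34, 26], 0.7)]
lid_s1 [([249, 288, 17, 15], 0.83), ([366, 282, 19, 20], 0.66)]
scrap_1 [([314, 195, 22, 38], 0.83), ([353, 202, 17, 38], 0.57), ([248, 286, 21, 16], 0.15)]
rack [([248, 185, 144, 60], 0.8)]
bin [([433, 246, 84, 67], 0.83), ([247, 188, 144, 60], 0.57)]
soy [([444, 185, 24, 25], 0.84)]
saucer [([160, 190, 23, 29], 0.75)]
side [[530.0, 0.0, 318.3], [0.0, 530.0, 248.7], [0.0, 0.0, 1.0]] pos [0.096 0.59  0.909] fwd [ 0.428 -0.511 -0.746]
pot_l1 []
pot_s1 [([319, 149, 18, 33], 0.83), ([379, 163, 19, 33], 0.76), ([350, 149, 23, 33], 0.64), ([361, 282, 23, 39], 0.58), ([412, 191, 19, 36], 0.57), ([417, 133, 94, 89], 0.34)]
lid_l1 [([291, 361, 40, 37], 0.85), ([376, 268, 33, 26], 0.78)]
lid_s1 [([319, 330, 26, 25], 0.92), ([408, 243, 21, 18], 0.57)]
scrap_1 [([328, 192, 36, 30], 0.76), ([243, 236, 43, 38], 0.7), ([297, 211, 33, 37], 0.6)]
rack [([227, 191, 152, 112], 0.94), ([135, 332, 41, 37], 0.51), ([289, 360, 43, 37], 0.37)]
bin [([418, 133, 92, 92], 0.76)]
soy [([371, 112, 26, 55], 0.63)]
saucer [([134, 332, 41, 36], 0.85)]
1.0 [ 0.14663516 -0.60750605  0.2415333 ] [ 9.92995735e-01  1.18150201e-01 -1.66962399e-05 -2.52378595e-05] [[ 0.972  0.235 -0.   ]
 [ 0.235 -0.972  0.   ]
 [-0.    -0.    -1.   ]]
```

Run:
```python
import cv2
a=cv2.imread("pics/top0.png")[160:340,140:540]; b=cv2.imread("pics/side0.png")[100:410,120:520]
a=cv2.resize(a,None,fx=2,fy=2,interpolation=cv2.INTER_CUBIC)
cv2.imwrite("pics/topc.png",a); cv2.imwrite("pics/sidec.png",cv2.resize(b,None,fx=1.9,fy=1.9,interpolation=cv2.INTER_CUBIC))
```

```text
(no output)
```

View pics/topc.png

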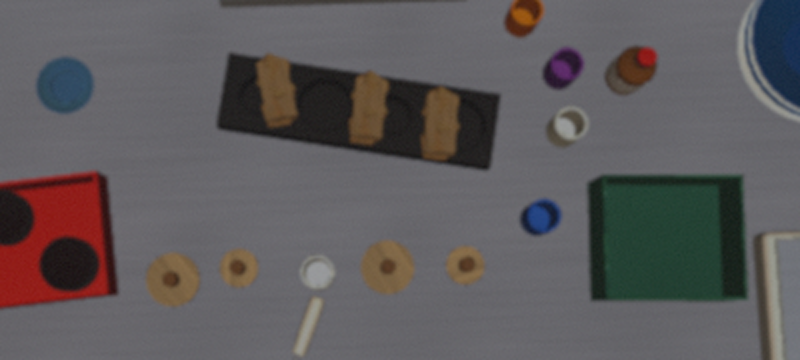

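View pics/sidec.png

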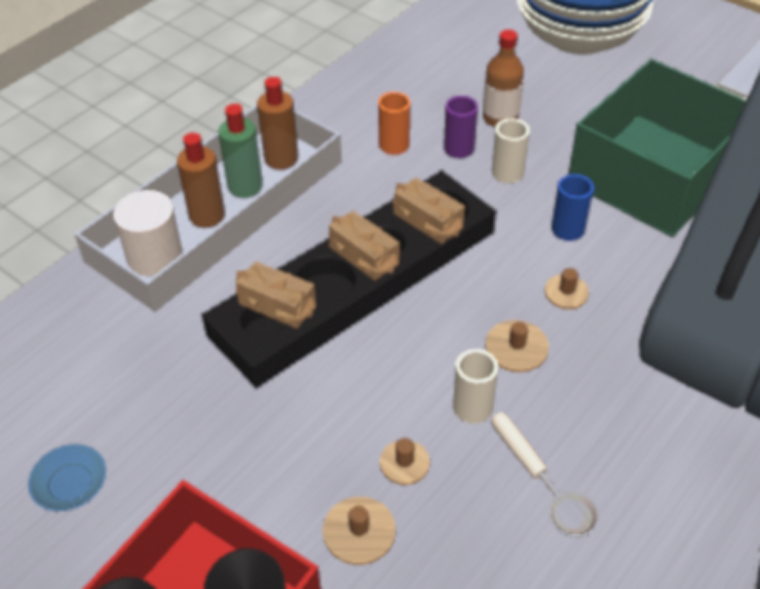

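The top crop shows three brown bags on the black rack, at full-frame px (278,205), (324,214) and (360,222). There are two white pots, both small: px (298,296) by the lids and px (424,223) near the soy. The blue, purple and orange ones are look-alikes. The bin is at right (473,280) and the four lids are in the lower row. Next I'll fit their poses.

```bash
cat >> h.py <<'E'
from scipy.optimize import minimize
S=4
def disc(r,z): a=np.linspace(0,2*np.pi,24,endpoint=False); return np.c_[r*np.cos(a),r*np.sin(a),0*a+z]
def box(x,y,z0,z1): return np.array([[i*x/2,j*y/2,k] for i in(-1,1) for j in(-1,1) for k in(z0,z1)])
M={"rack":[box(.1,.37,0,.04)],"bin":[box(.16,.18,0,.1)],"bag":[box(.085,.042,.04,.076)],
 "ps":[np.r_[disc(.022,0),disc(.022,.075)]],"pl":[np.r_[disc(.032,0),disc(.032,.075)]],
 "ll":[disc(.036,.011),np.r_[disc(.01,.014),disc(.01,.044)]],"ls":[disc(.026,.011),np.r_[disc(.01,.014),disc(.01,.044)]]}
for k in ("ps","pl"): M[k+"r"]=[M[k][0]+[0,0,.01]]
def sil(n,m,p,win):
    c,s=np.cos(p[2]),np.sin(p[2]); Q=np.array([[c,-s,0],[s,c,0],[0,0,1]]); K,r,t=cam(n)
    im=np.zeros(((win[3]-win[1])*S,(win[2]-win[0])*S),np.uint8)
    for part in m:
        q=(part@Q.T+[p[0],p[1],0])@r.T+t; q=q@K.T; q=q[:,:2]/q[:,2:]
        q=(q-np.array(win[:2])+.5)*S-.5
        cv2.fillConvexPoly(im,cv2.convexHull(np.round(q*16).astype(np.int32)),1,shift=4)
    return im>0
def fit(masks,m,p0,yaw=True):
    "masks: {cam:(mask,ignore or None)} full-size bool -> pose, IoU"
    pre=[]
    for n,(k,ig) in masks.items():
        ys,xs=np.nonzero(k); w=[max(0,xs.min()-15),max(0,ys.min()-15),min(640,xs.max()+16),min(480,ys.max()+16)]
        f=lambda a:cv2.resize(a[w[1]:w[3],w[0]:w[2]].astype(np.float32),None,fx=S,fy=S,interpolation=cv2.INTER_LINEAR)>.5
        pre.append((n,w,f(k),None if ig is None else f(ig)))
    def cost(p):
        p=list(p)+[0]*(3-len(p)); e=0
        for n,w,k,ig in pre:
            s=sil(n,m,p,w); v=np.ones_like(k) if ig is None else ~ig
            e-=(s&k&v).sum()/max(1,((s|k)&v).sum())
        return e/len(pre)
    d=3 if yaw else 2; p0=np.array(p0[:d],float); best=None
    for st in (.02,.008,.003):
        sx=np.vstack([p0]+[p0+np.eye(d)[i]*(st if i<2 else st*6) for i in range(d)])
        r=minimize(cost,p0,method="Nelder-Mead",options=dict(initial_simplex=sx,xatol=1e-4,fatol=1e-5)); p0=r.x
    return p0,-r.fun
E
python3 - <<'E'
from h import *
for n,pts in dict(top={"bag":(324,213),"rack":(302,207),"potB":(424,216),"potA":(298,296),"lid":(330,300),"bin":(473,280),"binw":(473,251),"table":(340,270),"soy":(457,196)},
  side={"bag":(263,254),"rack":(290,245),"potB":(387,184),"potA":(370,307),"lid":(395,284),"table":(300,330)}).items():
    h=cv2.cvtColor(cv2.imread(f"pics/{n}0.png"),cv2.COLOR_BGR2HSV)
    print(n,{k:h[v-1:v+2,u-1:u+2].reshape(-1,3).mean(0).round().tolist() for k,(u,v) in pts.items()})
for k,uv,z in [("bag1",(278,205),.076),("bag2",(324,214),.076),("bag3",(360,222),.076),("potB",(424,221),.075),("potA",(298.5,295),.075),("soy",(464,188),.14),("binc",(473,280),.1),("lidl",(213,299),.02),("lids",(259,294),.02),("lidl2",(333,293),.02),("lids2",(373,293),.02),("rack",(319.5,215.5),.04)]:
    print(k,ray("top",uv,z).round(3))
E
```

```text
top {'bag': [16.0, 131.0, 104.0], 'rack': [80.0, 24.0, 34.0], 'potB': [20.0, 43.0, 94.0], 'potA': [106.0, 6.0, 154.0], 'lid': [17.0, 111.0, 121.0], 'bin': [75.0, 119.0, 65.0], 'binw': [71.0, 90.0, 43.0], 'table': [126.0, 12.0, 106.0], 'soy': [12.0, 175.0, 88.0]}
side {'bag': [15.0, 100.0, 178.0], 'rack': [111.0, 14.0, 38.0], 'potB': [19.0, 43.0, 173.0], 'potA': [19.0, 43.0, 176.0], 'lid': [16.0, 91.0, 183.0], 'table': [121.0, 16.0, 191.0]}
bag1 [0.663 0.088 0.076]
bag2 [ 0.636 -0.032  0.076]
bag3 [ 0.612 -0.126  0.076]
potB [ 0.61  -0.293  0.075]
potA [0.426 0.04  0.075]
soy [ 0.681 -0.387  0.14 ]
binc [ 0.45  -0.405  0.1  ]
lidl [0.425 0.269 0.02 ]
lids [0.434 0.146 0.02 ]
lidl2 [ 0.431 -0.051  0.02 ]
lids2 [ 0.428 -0.158  0.02 ]
rack [ 0.638 -0.021  0.04 ]
```

```bash
cat >> h.py <<'E'
def seg(n,img,kind):
    h=cv2.cvtColor(cv2.GaussianBlur(img,(3,3),0),cv2.COLOR_BGR2HSV).astype(int); H,Sa,V=h[...,0],h[...,1],h[...,2]
    if kind=="rack": return (V<(48 if n=="top" else 75))&(Sa<70)
    if kind=="bin": return (H>55)&(H<95)&(Sa>60)
    warm=(H>8)&(H<32)
    if kind=="brown": return warm&(Sa>62)
    if kind=="pot": return (warm&(Sa>22)&(Sa<=75))|((V>128) if n=="top" else (Sa<11)&(V>195))
def near(mask,n,P,rad,z):
    c=proj(n,[P[0],P[1],z]); e=abs(proj(n,[P[0]+rad,P[1],z])-c).max(); e=max(e,abs(proj(n,[P[0],P[1]+rad,z])-c).max())
    yy,xx=np.mgrid[:480,:640]; m=mask&(abs(xx-c[0])<e)&(abs(yy-c[1])<e)
    m=cv2.morphologyEx(m.astype(np.uint8),cv2.MORPH_CLOSE,np.ones((5,5)))
    k,l,st,_=cv2.connectedComponentsWithStats(m)
    return l==1+st[1:,4].argmax() if k>1 else m>0
def locate(what,P,imgs,rad=.06,**kw):
    model,kind,z={"ps":("ps","pot",.038),"psr":("psr","pot",.06),"ls":("ls","brown",.015),"ll":("ll","brown",.015),"bag":("bag","brown",.058)}[what]
    return fit({n:(near(seg(n,i,kind),n,P,rad,z),None) for n,i in imgs.items()},M[model],P,yaw=what=="bag")
E
python3 - <<'E'
from h import *
im={n:cv2.imread(f"pics/{n}0.png") for n in("top","side")}
for nm,w,P in [("bag1","bag",(.663,.088,-.1)),("bag2","bag",(.636,-.032,-.2)),("bag3","bag",(.612,-.126,-.2)),("potB","ps",(.61,-.293)),("potA","ps",(.426,.04)),
  ("lidl","ll",(.425,.269)),("lids","ls",(.434,.146)),("lidl2","ll",(.431,-.051)),("lids2","ls",(.428,-.158))]:
    for c in (("top",),("side",),("top","side")):
        p,s=locate(w,P,{k:im[k] for k in c}); print(nm,c,p.round(4),round(s,3))
for c in (("top",),("side",),("top","side")):
    mk={n:(near(seg(n,im[n],"rack"),n,(.638,-.021),.26,.04),cv2.dilate(seg(n,im[n],"brown").astype(np.uint8),np.ones((5,5)))>0) for n in c}
    p,s=fit(mk,M["rack"],(.638,-.021,-.14)); print("rack",c,p.round(4),round(s,3))
p,s=fit({"top":(near(seg("top",im["top"],"bin"),"top",(.45,-.405),.14,.08),None)},M["bin"],(.45,-.405,0)); print("bin",p,s)
E
```

```text
bag1 ('top',) [0.6641 0.0888 0.1149] 0.844
bag1 ('side',) [0.6621 0.092  0.2171] 0.88
bag1 ('top', 'side') [0.6638 0.09   0.147 ] 0.849
bag2 ('top',) [ 0.636  -0.0302 -0.1307] 0.816
bag2 ('side',) [ 0.6354 -0.029  -0.1034] 0.903
bag2 ('top', 'side') [ 0.6357 -0.0295 -0.1136] 0.856
bag3 ('top',) [ 0.6142 -0.1252 -0.1013] 0.85
bag3 ('side',) [ 0.6116 -0.1233 -0.0661] 0.921
bag3 ('top', 'side') [ 0.6128 -0.1243 -0.102 ] 0.875Traceback (most recent call last):
  File "<stdin>", line 6, in <module>
  File "h.py", line 63, in locate
    return fit({n:(near(seg(n,i,kind),n,P,rad,z),None) for n,i in imgs.items()},M[model],P,yaw=what=="bag")
  File "h.py", line 46, in fit
    r=minimize(cost,p0,method="Nelder-Mead",options=dict(initial_simplex=sx,xatol=1e-4,fatol=1e-5)); p0=r.x
    res = _minimize_neldermead(fun, x0, args, callback, bounds=bounds,
                               **options)
    fxcc = func(xcc)
    fx = function(np.copy(x), *(wrapper_args + args))
  File "h.py", line 40, in cost
    s=sil(n,m,p,w); v=np.ones_like(k) if ig is None else ~ig
  File "h.py", line 23, in sil
    c,s=np.cos(p[2]),np.sin(p[2]); Q=np.array([[c,-s,0],[s,c,0],[0,0,1]]); K,r,t=cam(n)
                                                                                 ~~~^^^
  File "h.py", line 5, in cam
    i=viewer.camera_info(n); K=np.array(i["intrinsics"],float); r=R.from_rotvec(np.ravel(i["rvec"])).as_matrix(); return K,r,np.ravel(i["tvec"])
ValueError: time passes only in moves, steps and waits
```

```bash
sed -i 's/^def cam(n):/from functools import lru_cache\n@lru_cache\ndef cam(n):/' h.py
python3 - <<'E'
from h import *
im={n:cv2.imread(f"pics/{n}0.png") for n in("top","side")}
for nm,w,P in [("potB","ps",(.61,-.293)),("potA","ps",(.426,.04)),
  ("lidl","ll",(.425,.269)),("lids","ls",(.434,.146)),("lidl2","ll",(.431,-.051)),("lids2","ls",(.428,-.158))]:
    for c in (("top",),("side",),("top","side")):
        p,s=locate(w,P,{k:im[k] for k in c}); print(nm,c,p.round(4),round(s,3))
for c in (("top",),("side",),("top","side")):
    mk={n:(near(seg(n,im[n],"rack"),n,(.638,-.021),.26,.04),cv2.dilate(seg(n,im[n],"brown").astype(np.uint8),np.ones((5,5)))>0) for n in c}
    p,s=fit(mk,M["rack"],(.638,-.021,-.14)); print("rack",c,p.round(4),round(s,3))
p,s=fit({"top":(near(seg("top",im["top"],"bin"),"top",(.45,-.405),.14,.08),None)},M["bin"],(.45,-.405,0)); print("bin",p,s)
print(telemetry.get_obs()["time"])
E
```

```text
potB ('top',) [ 0.6068 -0.2969] 0.736
potB ('side',) [ 0.6113 -0.2983] 0.83
potB ('top', 'side') [ 0.6102 -0.2978] 0.78
potA ('top',) [0.4177 0.0379] 0.503
potA ('side',) [0.4243 0.0408] 0.856
potA ('top', 'side') [0.4231 0.0407] 0.667
lidl ('top',) [0.4225 0.2361] 0.873
lidl ('side',) [0.421  0.2382] 0.811
lidl ('top', 'side') [0.422  0.2382] 0.833
lids ('top',) [0.435  0.1467] 0.925
lids ('side',) [0.4339 0.1496] 0.907
lids ('top', 'side') [0.4345 0.1481] 0.891
lidl2 ('top',) [ 0.4311 -0.0523] 0.948
lidl2 ('side',) [ 0.4298 -0.0495] 0.918
lidl2 ('top', 'side') [ 0.4301 -0.0511] 0.917
lids2 ('top',) [ 0.4306 -0.1562] 0.94
lids2 ('side',) [ 0.4294 -0.1538] 0.884
lids2 ('top', 'side') [ 0.43   -0.1553] 0.893
rack ('top',) [ 0.6424 -0.0237 -0.1875] 0.918
rack ('side',) [ 0.6419 -0.0193 -0.1774] 0.932
rack ('top', 'side') [ 0.642  -0.0209 -0.1813] 0.911
bin [ 0.45465183 -0.41554944 -0.00515392] 0.9284118577273526
1.0
```

```bash
cat > plan.py <<'E'
import sys; from h import *
o=telemetry.get_obs(); Q=R.from_quat(o["tool_rot"]); x=Q.as_matrix()[:,0]; yaw=np.degrees(np.arctan2(x[1],x[0])); p=np.array(o["position"])*1000
print("t",round(o["time"],2),"pos",p.round(1),"yaw",yaw.round(1),"F",np.round(o["ft_force"],1),"w",round(o["grip_width"]*1000,1),"gf",round(o["grip_force"],1))
for wp in sys.argv[1:]:
    t=np.array(eval(wp),float); roll=yaw-t[3]; d=t[:3]-p
    print(wp,"shift",Q.inv().apply(d).round(1),"roll",round(roll,1),"rows",np.ceil(max(np.linalg.norm(d)/41.7,abs(roll)/7.16)))
    Q=Q*R.from_euler("z",roll,degrees=True); p=t[:3]; yaw=t[3]
E
python3 plan.py 300,-403,200,8 450,-200,200,8 560,-50,200,8 664,90,200,8 664,90,64,8
```

```text
t 1.0 pos [ 146.6 -607.5  241.5] yaw 13.6 F [1.6 0.6 0.4] w 87.1 gf 0.0
300,-403,200,8 shift [ 197.1 -162.8   41.5] roll 5.6 rows 7.0
450,-200,200,8 shift [ 176.8 -180.1    0. ] roll 0.0 rows 7.0
560,-50,200,8 shift [ 129.8 -133.2    0. ] roll 0.0 rows 5.0
664,90,200,8 shift [ 122.5 -124.2    0. ] roll 0.0 rows 5.0
664,90,64,8 shift [  0.   0. 136.] roll 0.0 rows 4.0
```

```bash
python3 -m creep '[{"translation":[0,0,40],"roll":5.6,"gripper":72}]' 15
python3 -m creep '[{"translation":[130,-130,0],"roll":0,"gripper":72},{"translation":[130,-130,0],"roll":0,"gripper":72},{"translation":[130,-130,0],"roll":0,"gripper":72},{"translation":[130,-130,0],"roll":0,"gripper":72},{"translation":[130,-130,0],"roll":0,"gripper":72}]' 
python3 -m creep '[{"translation":[130,-130,0],"roll":0,"gripper":72},{"translation":[130,-130,0],"roll":0,"gripper":72},{"translation":[130,-130,0],"roll":0,"gripper":72},{"translation":[130,-130,0],"roll":0,"gripper":72},{"translation":[130,-130,0],"roll":0,"gripper":72}]' 
python3 -m creep '[{"translation":[130,-130,0],"roll":0,"gripper":72},{"translation":[130,-130,0],"roll":0,"gripper":72},{"translation":[130,-130,0],"roll":0,"gripper":72},{"translation":[130,-130,0],"roll":0,"gripper":72},{"translation":[130,-130,0],"roll":0,"gripper":72}]' 
python3 plan.py 664,90,200,8 664,90,64,8
```

```text
time: 1.08
position: [0.1472, -0.6136, 0.209]
tool_rot: [0.998, 0.069, -0.0, 0.009]
ft_force: [-0.5, -1.3, -0.1]
grip_width: 0.0847
grip_force: 0.0
time: 1.5
position: [0.2592, -0.4554, 0.2009]
tool_rot: [0.997, 0.071, 0.0, -0.003]
ft_force: [0.1, -0.1, -0.5]
grip_width: 0.072
grip_force: 0.0
time: 1.92
position: [0.3696, -0.3096, 0.2016]
tool_rot: [0.997, 0.071, 0.0, -0.001]
ft_force: [-0.1, 0.3, -0.3]
grip_width: 0.0719
grip_force: 0.0
time: 2.33
position: [0.4811, -0.1635, 0.2019]
tool_rot: [0.997, 0.071, 0.001, -0.0]
ft_force: [0.6, -0.8, -0.3]
grip_width: 0.0719
grip_force: 0.0
t 2.33 pos [ 481.1 -163.5  201.9] yaw 8.2 F [ 0.6 -0.8 -0.3] w 71.9 gf 0.0
664,90,200,8 shift [ 217.  -225.     2.4] roll 0.2 rows 8.0
664,90,64,8 shift [-3.00e-01  1.00e-01  1.36e+02] roll 0.0 rows 4.0
```

```bash
python3 -m creep '[{"translation":[108.5,-112.5,0],"roll":0,"gripper":72},{"translation":[108.5,-112.5,0],"roll":0,"gripper":72},{"translation":[108.5,-112.5,0],"roll":0,"gripper":72},{"translation":[108.5,-112.5,0],"roll":0,"gripper":72}]' >/dev/null
python3 -m creep '[{"translation":[108.5,-112.5,0],"roll":0,"gripper":72},{"translation":[108.5,-112.5,0],"roll":0,"gripper":72},{"translation":[108.5,-112.5,0],"roll":0,"gripper":72},{"translation":[108.5,-112.5,0],"roll":0,"gripper":72},{"translation":[108.5,-112.5,80],"roll":0,"gripper":72}]' >/dev/null
python3 plan.py 664,90,65,8
```

```text
t 3.08 pos [673.1  91.3 168.4] yaw 8.3 F [ 2.4 -0.4  0.3] w 71.9 gf 0.0
664,90,65,8 shift [-11.8  -0.2 103.1] roll 0.3 rows 3.0
```

```bash
python3 -m creep '[{"translation":[-10,0,97],"roll":0,"gripper":72},{"translation":[-10,0,97],"roll":0,"gripper":72},{"translation":[-10,0,97],"roll":0,"gripper":72},{"translation":[-10,0,97],"roll":0,"gripper":72},{"translation":[-10,0,97],"roll":0,"gripper":72}]' >/dev/null
python3 plan.py 664,90,65,8
```

```text
t 3.5 pos [652.2  84.3  62. ] yaw 8.0 F [ 0.3 -0.5  0.4] w 72.0 gf 0.0
664,90,65,8 shift [12.4 -4.  -3. ] roll -0.0 rows 1.0
```

```bash
python3 -m creep '[{"translation":[10,-4,-3],"roll":0,"gripper":72},{"translation":[10,-4,-3],"roll":0,"gripper":72},{"translation":[10,-4,-3],"roll":0,"gripper":30},{"translation":[10,-4,-3],"roll":0,"gripper":30},{"translation":[10,-4,-3],"roll":0,"gripper":30}]' 15
python3 -m creep '[{"translation":[0,0,0],"roll":0,"gripper":30},{"translation":[0,0,0],"roll":0,"gripper":30},{"translation":[0,0,-130],"roll":0,"gripper":30},{"translation":[0,0,-130],"roll":0,"gripper":30},{"translation":[0,0,-130],"roll":0,"gripper":30}]' >/dev/null
python3 plan.py 480,-370,200,8 480,-370,90,8
```

```text
time: 3.92
position: [0.6615, 0.0895, 0.0659]
tool_rot: [0.998, 0.069, -0.0, 0.0]
ft_force: [0.3, 0.5, -0.3]
grip_width: 0.0595
grip_force: 0.0
t 4.33 pos [661.   89.5 190.6] yaw 8.0 F [0.7 0.3 0.2] w 41.6 gf 15.0
480,-370,200,8 shift [-242.9  430.1   -8.7] roll -0.0 rows 12.0
480,-370,90,8 shift [4.0e-01 1.0e-01 1.1e+02] roll 0.0 rows 3.0
```

```bash
for i in 1; do 
python3 -m creep '[{"translation":[-90,145,0],"roll":0,"gripper":30},{"translation":[-90,145,0],"roll":0,"gripper":30},{"translation":[-90,145,0],"roll":0,"gripper":30},{"translation":[-90,145,0],"roll":0,"gripper":30},{"translation":[-90,145,0],"roll":0,"gripper":30}]' >/dev/null
python3 -m creep '[{"translation":[-90,145,0],"roll":0,"gripper":30},{"translation":[-90,145,0],"roll":0,"gripper":30},{"translation":[-90,145,0],"roll":0,"gripper":30},{"translation":[-90,145,0],"roll":0,"gripper":30},{"translation":[-90,145,0],"roll":0,"gripper":30}]' >/dev/null
python3 -m creep '[{"translation":[-85,145,0],"roll":0,"gripper":30},{"translation":[-85,145,0],"roll":0,"gripper":30},{"translation":[-85,145,0],"roll":0,"gripper":30},{"translation":[-85,145,0],"roll":0,"gripper":30},{"translation":[-85,145,0],"roll":0,"gripper":30}]' >/dev/null
done; python3 plan.py 455,-385,100,0
```

```text
t 5.58 pos [ 458.2 -385.4  191.3] yaw 7.6 F [1.3 0.2 0.7] w 42.0 gf 15.0
455,-385,100,0 shift [-3.1 -1.4 91.3] roll 7.6 rows 3.0
```

Lucky on the placement; lower, release, and rise. (That loop wrapper was needless; I'll keep to plain commands.)

```bash
python3 -m creep '[{"translation":[-3,0,91],"roll":7,"gripper":30},{"translation":[-3,0,91],"roll":7,"gripper":30},{"translation":[-3,0,91],"roll":7,"gripper":30},{"translation":[-3,0,91],"roll":7,"gripper":30},{"translation":[-3,0,91],"roll":7,"gripper":62}]' 
python3 -m creep '[{"translation":[0,0,0],"roll":0,"gripper":62},{"translation":[0,0,0],"roll":0,"gripper":62},{"translation":[0,0,0],"roll":0,"gripper":62},{"translation":[0,0,-100],"roll":0,"gripper":62},{"translation":[0,0,-100],"roll":0,"gripper":62}]' >/dev/null
python3 plan.py 613,-124,200,-6 613,-124,65,-6
```

```text
time: 6.0
position: [0.4575, -0.3781, 0.1003]
tool_rot: [1.0, 0.009, 0.0, -0.0]
ft_force: [0.9, -0.1, 0.3]
grip_width: 0.0444
grip_force: 0.0
t 6.42 pos [ 455.7 -376.7  182. ] yaw 1.0 F [0.7 0.5 0.1] w 61.3 gf 0.0
613,-124,200,-6 shift [ 161.5 -250.1  -17.3] roll 7.0 rows 8.0
613,-124,65,-6 shift [  0.7   0.7 135. ] roll 0.0 rows 4.0
```

```bash
python3 -m creep '[{"translation":[81,-125,-10],"roll":0,"gripper":72},{"translation":[81,-125,-10],"roll":0,"gripper":72},{"translation":[81,-125,-10],"roll":0,"gripper":72},{"translation":[81,-125,-10],"roll":0,"gripper":72}]' >/dev/null
python3 -m creep '[{"translation":[81,-125,0],"roll":7,"gripper":72},{"translation":[81,-125,0],"roll":7,"gripper":72},{"translation":[81,-125,0],"roll":7,"gripper":72},{"translation":[81,-125,0],"roll":7,"gripper":72},{"translation":[81,-125,0],"roll":7,"gripper":72}]' >/dev/null
python3 plan.py 613,-124,65,-6
```

```text
t 7.17 pos [ 617.5 -120.5  194.8] yaw -5.7 F [ 0.5 -0.8  0.7] w 72.0 gf 0.0
613,-124,65,-6 shift [ -4.7   4.1 129.8] roll 0.3 rows 4.0
```

```bash
python3 -m creep '[{"translation":[-3,3,129],"roll":0,"gripper":72},{"translation":[-3,3,129],"roll":0,"gripper":72},{"translation":[-3,3,129],"roll":0,"gripper":72},{"translation":[-3,3,129],"roll":0,"gripper":72},{"translation":[-3,3,129],"roll":0,"gripper":30}]' 
python3 -m creep '[{"translation":[0,0,0],"roll":0,"gripper":30},{"translation":[0,0,0],"roll":0,"gripper":30},{"translation":[0,0,0],"roll":0,"gripper":30},{"translation":[0,0,0],"roll":0,"gripper":30},{"translation":[0,0,-135],"roll":0,"gripper":30}]' 
python3 -m creep '[{"translation":[0,0,-100],"roll":0,"gripper":30},{"translation":[0,0,-100],"roll":0,"gripper":30},{"translation":[0,0,-100],"roll":0,"gripper":30}]' >/dev/null
python3 plan.py 455,-447,190,-6  455,-447,100,0
```

```text
time: 7.58
position: [0.61, -0.1286, 0.0625]
tool_rot: [0.999, -0.053, -0.002, -0.001]
ft_force: [-0.5, -0.0, 0.8]
grip_width: 0.0695
grip_force: 0.0
time: 8.0
position: [0.6056, -0.1263, 0.0981]
tool_rot: [0.999, -0.053, -0.009, -0.003]
ft_force: [-0.7, -0.4, -1.7]
grip_width: 0.0417
grip_force: 15.0
t 8.25 pos [ 614.2 -129.3  212.8] yaw -6.0 F [0.1 0.7 0.5] w 41.7 gf 15.0
455,-447,190,-6 shift [-125.3  332.6   22.4] roll -0.0 rows 9.0
455,-447,100,0 shift [-1.  -0.3 90. ] roll -6.0 rows 3.0
```

```bash
python3 -m creep '[{"translation":[-62.5,166,10],"roll":0,"gripper":30},{"translation":[-62.5,166,10],"roll":0,"gripper":30},{"translation":[-62.5,166,10],"roll":0,"gripper":30},{"translation":[-62.5,166,10],"roll":0,"gripper":30},{"translation":[-62.5,166,10],"roll":0,"gripper":30}]' >/dev/null
python3 -m creep '[{"translation":[-62.5,166,10],"roll":-6,"gripper":30},{"translation":[-62.5,166,10],"roll":-6,"gripper":30},{"translation":[-62.5,166,10],"roll":-6,"gripper":30},{"translation":[-62.5,166,10],"roll":-6,"gripper":30},{"translation":[-62.5,166,10],"roll":-6,"gripper":30}]' >/dev/null
python3 plan.py 455,-447,105,0
```

```text
t 9.08 pos [ 449.6 -451.2  186.6] yaw -0.3 F [ 0.5 -0.4  0.3] w 41.8 gf 15.0
455,-447,105,0 shift [ 5.3 -4.6 81.6] roll -0.3 rows 2.0
```

```bash
python3 -m creep '[{"translation":[5,-4,80],"roll":0,"gripper":30},{"translation":[5,-4,80],"roll":0,"gripper":30},{"translation":[5,-4,80],"roll":0,"gripper":30},{"translation":[5,-4,80],"roll":0,"gripper":30},{"translation":[5,-4,80],"roll":0,"gripper":60}]' 
python3 -m creep '[{"translation":[0,0,0],"roll":0,"gripper":60},{"translation":[0,0,0],"roll":0,"gripper":60},{"translation":[0,0,0],"roll":0,"gripper":60},{"translation":[0,0,-100],"roll":0,"gripper":60},{"translation":[0,0,-100],"roll":0,"gripper":60}]' >/dev/null
python3 plan.py 636,-29,195,-6
```

```text
time: 9.5
position: [0.4582, -0.4418, 0.1077]
tool_rot: [1.0, 0.0, 0.001, 0.001]
ft_force: [-0.3, -0.5, 0.6]
grip_width: 0.0443
grip_force: 0.0
t 9.92 pos [ 455.9 -439.6  187.9] yaw -0.0 F [ 1.4 -0.6  1.2] w 59.3 gf 0.0
636,-29,195,-6 shift [ 179.8 -410.7   -5.5] roll 6.0 rows 11.0
```

```bash
python3 -m creep '[{"translation":[60,-137,0],"roll":0,"gripper":72},{"translation":[60,-137,0],"roll":0,"gripper":72},{"translation":[60,-137,0],"roll":0,"gripper":72},{"translation":[60,-137,0],"roll":0,"gripper":72}]' >/dev/null
python3 -m creep '[{"translation":[60,-137,0],"roll":0,"gripper":72},{"translation":[60,-137,0],"roll":0,"gripper":72},{"translation":[60,-137,0],"roll":0,"gripper":72},{"translation":[60,-137,0],"roll":0,"gripper":72}]' >/dev/null
python3 -m creep '[{"translation":[60,-137,0],"roll":6,"gripper":72},{"translation":[60,-137,0],"roll":6,"gripper":72},{"translation":[60,-137,0],"roll":6,"gripper":72},{"translation":[60,-137,0],"roll":6,"gripper":72},{"translation":[60,-137,0],"roll":6,"gripper":72}]' >/dev/null
python3 plan.py 636,-29,65,-6
```

```text
t 11.0 pos [639.4 -25.  190.8] yaw -5.7 F [-1.4 -0.5 -0.2] w 71.9 gf 0.0
636,-29,65,-6 shift [ -3.4   4.5 125.7] roll 0.3 rows 4.0
```

```bash
python3 -m creep '[{"translation":[-2,2,124],"roll":0,"gripper":72},{"translation":[-2,2,124],"roll":0,"gripper":72},{"translation":[-2,2,124],"roll":0,"gripper":72},{"translation":[-2,2,124],"roll":0,"gripper":72},{"translation":[-2,2,124],"roll":0,"gripper":30}]' 
python3 -m creep '[{"translation":[0,0,0],"roll":0,"gripper":30},{"translation":[0,0,0],"roll":0,"gripper":30},{"translation":[0,0,0],"roll":0,"gripper":30},{"translation":[0,0,0],"roll":0,"gripper":30},{"translation":[0,0,0],"roll":0,"gripper":30}]' 
python3 -m creep '[{"translation":[0,0,-130],"roll":0,"gripper":30},{"translation":[0,0,-130],"roll":0,"gripper":30},{"translation":[0,0,-130],"roll":0,"gripper":30},{"translation":[0,0,-130],"roll":0,"gripper":30}]' >/dev/null
python3 plan.py 455,-412,190,-6
```

```text
time: 11.42
position: [0.6332, -0.0324, 0.0635]
tool_rot: [0.999, -0.053, -0.003, -0.0]
ft_force: [0.2, -0.3, 1.3]
grip_width: 0.0695
grip_force: 0.0
time: 11.83
position: [0.6365, -0.0325, 0.0678]
tool_rot: [0.999, -0.053, 0.002, 0.0]
ft_force: [-0.2, -0.3, 7.8]
grip_width: 0.0421
grip_force: 15.0
t 12.17 pos [640.  -33.1 204.2] yaw -6.0 F [ 0.8 -0.1  0.7] w 42.5 gf 15.0
455,-412,190,-6 shift [-144.5  396.2   12.6] roll -0.0 rows 11.0
```

```bash
python3 -m creep '[{"translation":[-49,133,4],"roll":0,"gripper":30},{"translation":[-49,133,4],"roll":0,"gripper":30},{"translation":[-49,133,4],"roll":0,"gripper":30},{"translation":[-49,133,4],"roll":0,"gripper":30}]' >/dev/null
python3 -m creep '[{"translation":[-49,133,4],"roll":0,"gripper":30},{"translation":[-49,133,4],"roll":0,"gripper":30},{"translation":[-49,133,4],"roll":0,"gripper":30},{"translation":[-49,133,4],"roll":0,"gripper":30}]' >/dev/null
python3 -m creep '[{"translation":[-49,133,4],"roll":-6,"gripper":30},{"translation":[-49,133,4],"roll":-6,"gripper":30},{"translation":[-49,133,4],"roll":-6,"gripper":30},{"translation":[-49,133,4],"roll":-6,"gripper":30},{"translation":[-49,133,4],"roll":-6,"gripper":30}]' >/dev/null
python3 plan.py 455,-412,125,0
```

```text
t 13.25 pos [ 445.2 -418.4  183.8] yaw -0.3 F [ 0.6 -0.3  0.6] w 41.9 gf 15.0
455,-412,125,0 shift [ 9.7 -6.6 58.8] roll -0.3 rows 2.0
```

```bash
python3 -m creep '[{"translation":[8,-5,66],"roll":0,"gripper":30},{"translation":[8,-5,66],"roll":0,"gripper":30},{"translation":[8,-5,66],"roll":0,"gripper":30},{"translation":[8,-5,66],"roll":0,"gripper":62},{"translation":[8,-5,66],"roll":0,"gripper":62}]' 
python3 -m creep '[{"translation":[0,0,0],"roll":0,"gripper":62},{"translation":[0,0,0],"roll":0,"gripper":62},{"translation":[0,0,-120],"roll":0,"gripper":62},{"translation":[0,0,-120],"roll":0,"gripper":62},{"translation":[0,0,-120],"roll":0,"gripper":62}]' >/dev/null
python3 -m creep '[{"translation":[-130,45,0],"roll":0,"gripper":72},{"translation":[-130,45,0],"roll":0,"gripper":72},{"translation":[-130,45,0],"roll":0,"gripper":72},{"translation":[-130,45,0],"roll":0,"gripper":72}]' >/dev/null
python3 -m creep '[{"translation":[-130,45,0],"roll":0,"gripper":72},{"translation":[-130,45,0],"roll":0,"gripper":72},{"translation":[-130,45,0],"roll":0,"gripper":72},{"translation":[-130,45,0],"roll":0,"gripper":72}]' >/dev/null
python3 - <<'E'
from h import *
im={n:viewer.camera(n) for n in("top","side")}
for n in im: cv2.imwrite(f"pics/{n}1.png",im[n])
cv2.imwrite("pics/v1.png",np.vstack([cv2.resize(im["top"][160:340,140:540],(640,288)),cv2.resize(im["side"][100:410,120:520],(400,310))[:, :].repeat(1,0) if 0 else cv2.copyMakeBorder(im["side"][100:410,120:520],0,0,120,120,cv2.BORDER_CONSTANT)]))
for nm,w,P in [("potB","ps",(.61,-.298)),("potA","ps",(.424,.0405)),
  ("lidl","ll",(.422,.238)),("lids","ls",(.4345,.148)),("lidl2","ll",(.43,-.051)),("lids2","ls",(.43,-.155))]:
    r=[locate(w,P,{k:im[k]}) for k in im]; print(nm,[(p.round(4).tolist(),round(s,2)) for p,s in r])
for c in (("top",),("side",)):
    p,s=fit({n:(near(seg(n,im[n],"rack"),n,(.64,-.021),.26,.04),None) for n in c},M["rack"],(.642,-.021,-.18)); print("rack",c,p.round(4),round(s,3))
o=telemetry.get_obs(); print(o["time"],o["position"])
E
```

```text
time: 13.67
position: [0.456, -0.4086, 0.1186]
tool_rot: [1.0, 0.0, 0.001, 0.001]
ft_force: [0.6, 0.2, 1.0]
grip_width: 0.049
grip_force: 0.0
potB [([0.6083, -0.295], np.float64(0.73)), ([0.611, -0.2989], np.float64(0.81))]
potA [([0.4198, 0.039], np.float64(0.52)), ([0.4237, 0.0406], np.float64(0.82))]
lidl [([0.4229, 0.2356], np.float64(0.95)), ([0.4213, 0.2383], np.float64(0.95))]
lids [([0.4356, 0.1468], np.float64(0.93)), ([0.4338, 0.1498], np.float64(0.91))]
lidl2 [([0.4312, -0.0523], np.float64(0.95)), ([0.4293, -0.0499], np.float64(0.92))]
lids2 [([0.4306, -0.1559], np.float64(0.94)), ([0.4294, -0.1538], np.float64(0.88))]
rack ('top',) [ 0.6413 -0.0191 -0.1958] 0.919
rack ('side',) [ 0.6418 -0.0192 -0.1811] 0.936
14.85 [ 0.1929403  -0.49981649  0.2382486 ]
```

View pics/v1.png

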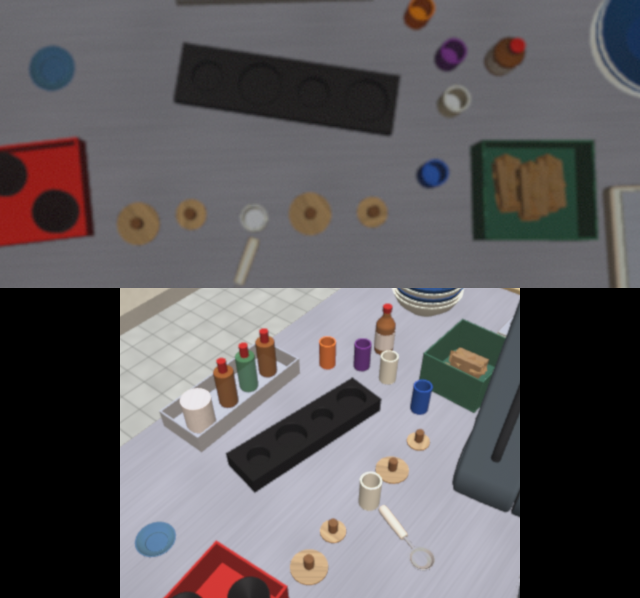

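All three bags lie in the bin (top crop, around (525,185)), the rack is empty, and its small pockets are at top px (270,207) and (336,218). Potting candidates are the white pots at (424,223) and (298,296). Purple, blue and orange are excluded, and both white ones fit SMALL. I'll confirm that with an enlarged crop and refine the rack pose with an edge fit.

```bash
cat >> h.py <<'E'
def grad(img):
    g=cv2.cvtColor(cv2.GaussianBlur(img,(3,3),0),cv2.COLOR_BGR2GRAY).astype(np.float32); g=np.log(g+8)
    return np.hypot(cv2.Sobel(g,cv2.CV_32F,1,0),cv2.Sobel(g,cv2.CV_32F,0,1))
def rackfit(ims,p0,pock=True):
    t=np.linspace(-1,1,120)[:,None]; E=[]
    for a,b in (((-.05,-.185),(.05,-.185)),((.05,-.185),(.05,.185)),((.05,.185),(-.05,.185)),((-.05,.185),(-.05,-.185))):
        a,b=np.array(a),np.array(b); E.append(np.c_[(a+b)/2+t*(b-a)/2,0*t+.04])
    if pock:
        for y,r in ((-.135,.035),(-.045,.025),(.045,.035),(.135,.025)): E.append(disc(r,.04)+[0,y,0])
    E=np.vstack(E); G={n:grad(i) for n,i in ims.items()}
    def cost(p):
        c,s=np.cos(p[2]),np.sin(p[2]); W=E@np.array([[c,-s,0],[s,c,0],[0,0,1]]).T+[p[0],p[1],0]; e=0
        for n,g in G.items():
            K,r,tt=cam(n); q=(W@r.T+tt)@K.T; q=(q[:,:2]/q[:,2:]).astype(np.float32)
            e-=np.minimum(cv2.remap(g,q[:,:1],q[:,1:],cv2.INTER_LINEAR),2.).mean()
        return e
    best=min((minimize(cost,np.array(p0)+d,method="Nelder-Mead",options=dict(initial_simplex=np.vstack([np.array(p0)+d]+[np.array(p0)+d+np.diag([.006,.006,.03])[i] for i in range(3)]),xatol=1e-5,fatol=1e-6)) for d in ([0,0,0],[.004,0,0.02],[-.004,.004,-.02],[0,-.004,.02])),key=lambda r:r.fun)
    return best.x,best.fun
def pockets(p):
    c,s=np.cos(p[2]),np.sin(p[2]); return {k:(p[0]-s*y,p[1]+c*y) for k,y in dict(l1=-.135,s1=-.045,l2=.045,s2=.135).items()}
E
python3 - <<'E'
from h import *
im={n:cv2.imread(f"pics/{n}1.png") for n in("top","side")}
for c in (("top",),("side",),("top","side")):
  for pk in (False,True):
    p,s=rackfit({k:im[k] for k in c},(.6415,-.02,-.18),pk); print(c,pk,p.round(4),round(s,3),{k:np.round(v,4).tolist() for k,v in pockets(p).items() if k[0]=="s"})
a=cv2.resize(im["side"][130:240,340:470],None,fx=3,fy=3,interpolation=cv2.INTER_CUBIC);b=cv2.resize(im["side"][260:370,310:440],None,fx=3,fy=3,interpolation=cv2.INTER_CUBIC)
t=cv2.resize(im["top"][175:255,240:400],(780,390),interpolation=cv2.INTER_CUBIC); 
q=[proj("top",[*v,.04]) for v in pockets(p).values()]
t=np.clip(t.astype(float)*2.2,0,255).astype(np.uint8)
Pl=pockets(p)
for k,v in Pl.items():
    r=.035 if k[0]=="l" else .025
    for d in disc(r,.04):
        u=(proj("top",d+[v[0],v[1],0])-[240,175]+.5)*4.875; cv2.circle(t,tuple(int(x) for x in u),1,(0,0,255),-1)
cv2.imwrite("pics/v2.png",cv2.resize(np.vstack([np.hstack([a,b]),t])[:, :780],(640,591)))
E
```

```text
('top',) False [ 0.639  -0.0195 -0.183 ] -1.986 {'s1': [0.6308, -0.0638], 's2': [0.6635, 0.1132]}
('top',) True [ 0.6373 -0.0192 -0.1828] -1.687 {'s1': [0.6292, -0.0635], 's2': [0.6619, 0.1135]}
('side',) False [ 0.6391 -0.016  -0.1836] -1.475 {'s1': [0.6309, -0.0602], 's2': [0.6637, 0.1167]}
('side',) True [ 0.6388 -0.0159 -0.1851] -1.323 {'s1': [0.6305, -0.0602], 's2': [0.6637, 0.1168]}
('top', 'side') False [ 0.6389 -0.0186 -0.1847] -3.349 {'s1': [0.6306, -0.0629], 's2': [0.6637, 0.1141]}
('top', 'side') True [ 0.6388 -0.0186 -0.1849] -2.905 {'s1': [0.6305, -0.0628], 's2': [0.6636, 0.1141]}
```

View pics/v2.png

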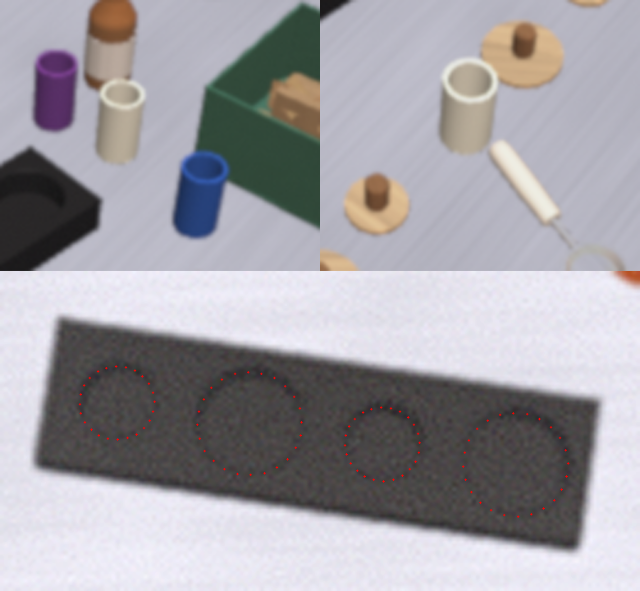

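White pot at side px (388,184) and white pot at (370,306): both are small, open and upright, so both are wanted; the blue, purple and orange ones I leave. The pocket overlay (red) sits on the dark rims. Now I'll fetch potA at (298,296).

```bash
python3 -m creep '[{"translation":[120,-125,0],"roll":0,"gripper":66},{"translation":[120,-125,0],"roll":0,"gripper":66},{"translation":[120,-125,0],"roll":0,"gripper":66},{"translation":[120,-125,0],"roll":0,"gripper":66},{"translation":[120,-125,0],"roll":0,"gripper":66}]' >/dev/null
python3 -m creep '[{"translation":[118,-125,0],"roll":0,"gripper":66},{"translation":[118,-125,0],"roll":0,"gripper":66},{"translation":[118,-125,0],"roll":0,"gripper":66},{"translation":[118,-125,0],"roll":0,"gripper":66},{"translation":[118,-125,0],"roll":0,"gripper":66}]' >/dev/null
python3 -m creep '[{"translation":[0,-145,40],"roll":0,"gripper":66},{"translation":[0,-145,40],"roll":0,"gripper":66},{"translation":[0,-145,40],"roll":0,"gripper":66},{"translation":[0,-145,40],"roll":0,"gripper":66},{"translation":[0,-145,40],"roll":0,"gripper":66}]' >/dev/null
python3 -m creep '[{"translation":[0,-144,40],"roll":0,"gripper":66},{"translation":[0,-144,40],"roll":0,"gripper":66},{"translation":[0,-144,40],"roll":0,"gripper":66},{"translation":[0,-144,40],"roll":0,"gripper":66},{"translation":[0,-144,40],"roll":0,"gripper":66}]' >/dev/null
python3 -m creep '[{"translation":[0,0,0],"roll":0,"gripper":66},{"translation":[0,0,0],"roll":0,"gripper":66},{"translation":[0,0,0],"roll":0,"gripper":66}]' >/dev/null
python3 plan.py 424.5,39.2,58,0
```

```text
t 16.77 pos [434.5  39.2 157.8] yaw -0.1 F [0.2 0.4 0. ] w 66.1 gf 0.0
424.5,39.2,58,0 shift [-10.2  -0.   99.8] roll -0.1 rows 3.0
```

```bash
python3 -m creep '[{"translation":[-10,0,70],"roll":0,"gripper":66},{"translation":[-10,0,70],"roll":0,"gripper":66},{"translation":[-10,0,70],"roll":0,"gripper":66},{"translation":[-10,0,70],"roll":0,"gripper":66},{"translation":[-10,0,70],"roll":0,"gripper":66}]' >/dev/null
python3 plan.py 424.5,39.2,58,0
python3 -m creep '[{"translation":[0,0,0],"roll":0,"gripper":66},{"translation":[0,0,0],"roll":0,"gripper":66}]' >/dev/null
python3 plan.py 424.5,39.2,58,0
```

```text
t 17.18 pos [424.6  39.5  88.2] yaw -0.1 F [ 0.4 -1.   0.4] w 66.3 gf 0.0
424.5,39.2,58,0 shift [-0.2  0.3 30.2] roll -0.1 rows 1.0
t 17.35 pos [424.9  40.   88.8] yaw -0.1 F [-0.5 -0.3 -0.2] w 65.9 gf 0.0
424.5,39.2,58,0 shift [-0.5  0.8 30.8] roll -0.1 rows 1.0
```

```bash
python3 -m creep '[{"translation":[0,0,30],"roll":0,"gripper":66},{"translation":[0,0,30],"roll":0,"gripper":66},{"translation":[0,0,30],"roll":0,"gripper":36},{"translation":[0,0,30],"roll":0,"gripper":36},{"translation":[0,0,30],"roll":0,"gripper":36}]' 20
python3 -m creep '[{"translation":[0,0,0],"roll":0,"gripper":36},{"translation":[0,0,0],"roll":0,"gripper":36},{"translation":[0,0,-90],"roll":0,"gripper":36},{"translation":[0,0,-90],"roll":0,"gripper":36},{"translation":[0,0,-90],"roll":0,"gripper":36}]' >/dev/null
python3 plan.py 664,115,150,0
```

```text
time: 17.77
position: [0.4239, 0.0405, 0.0585]
tool_rot: [1.0, -0.0, 0.001, 0.0]
ft_force: [-0.5, 2.1, 1.9]
grip_width: 0.0532
grip_force: 1.0
t 18.18 pos [425.9  40.2 151.3] yaw -0.0 F [ 1.6  0.3 -0.4] w 43.9 gf 20.0
664,115,150,0 shift [238.  -74.8   3.1] roll -0.0 rows 6.0
```

```bash
python3 -m creep '[{"translation":[119,-37.5,0],"roll":0,"gripper":36},{"translation":[119,-37.5,0],"roll":0,"gripper":36},{"translation":[119,-37.5,0],"roll":0,"gripper":36},{"translation":[119,-37.5,0],"roll":0,"gripper":36}]' >/dev/null
python3 -m creep '[{"translation":[119,-37.5,0],"roll":0,"gripper":36},{"translation":[119,-37.5,0],"roll":0,"gripper":36},{"translation":[119,-37.5,0],"roll":0,"gripper":36},{"translation":[119,-37.5,0],"roll":0,"gripper":36},{"translation":[119,-37.5,0],"roll":0,"gripper":36}]' >/dev/null
python3 -m creep '[{"translation":[0,0,44],"roll":0,"gripper":36},{"translation":[0,0,44],"roll":0,"gripper":36},{"translation":[0,0,44],"roll":0,"gripper":36},{"translation":[0,0,44],"roll":0,"gripper":36}]' >/dev/null
python3 plan.py 664,115,105,0
python3 - <<'E'
from h import *
im={n:viewer.camera(n) for n in("top","side")}; o=telemetry.get_obs(); tp=np.array(o["position"]); print(tp)
V=[]
for n,w in (("side",(200,200,330,300)),("top",(220,160,350,260))):
    cv2.imwrite(f"pics/{n}2.png",im[n]); s=6 if n=="side" else 4
    c=cv2.resize(im[n][w[1]:w[3],w[0]:w[2]],None,fx=5,fy=5,interpolation=cv2.INTER_CUBIC)
    if n=="side":
      b=tp-[0,0,.058]
      for P,col in ((disc(.022,0)+b,(0,255,0)),(disc(.022,.030)+b,(0,255,0)),(disc(.025,.04)+[.6637,.1150,0],(0,0,255))):
        for d in P: u=(proj(n,d)-w[:2]+.5)*5; cv2.circle(c,tuple(int(x) for x in u),2,col,-1)
      cv2.imwrite("pics/v3.png",c)
E
```

```text
t 19.27 pos [659.8 115.  103.4] yaw -0.0 F [ 0.2  0.2 -1.3] w 44.2 gf 20.0
664,115,105,0 shift [ 4.2 -0.  -1.6] roll -0.0 rows 1.0
[0.66116268 0.11507808 0.10473138]
```

View pics/v3.png

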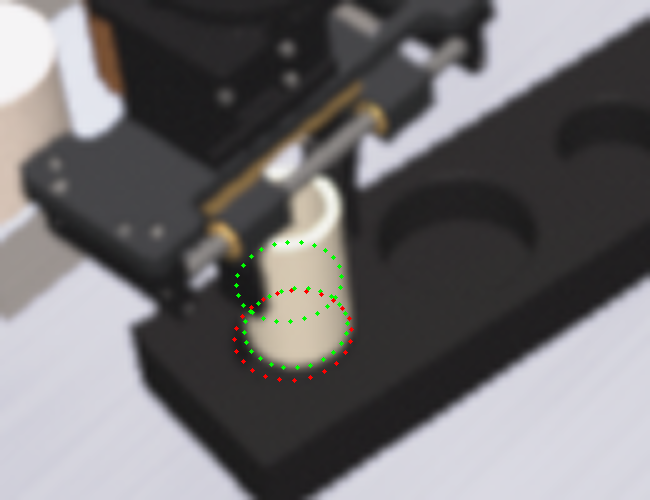

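The side view at px (258,271) shows the held pot just above the left small pocket. The green outline predicted from the TCP matches it within about 0.5 mm, so the side camera agrees with the arm. I'll use the side pocket estimate (663.7, 116.8) and move +3, +1.5 mm.

```bash
python3 -m creep '[{"translation":[3,-1.5,0],"roll":0,"gripper":36},{"translation":[3,-1.5,8],"roll":0,"gripper":36},{"translation":[3,-1.5,8],"roll":0,"gripper":36},{"translation":[3,-1.5,14],"roll":0,"gripper":36},{"translation":[3,-1.5,14],"roll":0,"gripper":36}]' 
python3 plan.py 664,116.5,69,0
```

```text
time: 19.78
position: [0.6634, 0.1168, 0.088]
tool_rot: [1.0, -0.0, -0.001, 0.0]
ft_force: [0.0, -0.2, -1.4]
grip_width: 0.0439
grip_force: 20.0
t 19.78 pos [663.4 116.8  88. ] yaw -0.0 F [ 0.  -0.2 -1.4] w 43.9 gf 20.0
664,116.5,69,0 shift [ 0.6  0.3 19. ] roll -0.0 rows 1.0
```

```bash
python3 -m creep '[{"translation":[0,0,7],"roll":0,"gripper":36},{"translation":[0,0,12],"roll":0,"gripper":36},{"translation":[0,0,17],"roll":0,"gripper":36},{"translation":[0,0,19],"roll":0,"gripper":36},{"translation":[0,0,19],"roll":0,"gripper":36}]' 
python3 -m creep '[{"translation":[0,0,0],"roll":0,"gripper":56},{"translation":[0,0,0],"roll":0,"gripper":56},{"translation":[0,0,0],"roll":0,"gripper":56},{"translation":[0,0,0],"roll":0,"gripper":56}]'
python3 -m creep '[{"translation":[0,0,-120],"roll":0,"gripper":66},{"translation":[0,0,-120],"roll":0,"gripper":66},{"translation":[0,0,-120],"roll":0,"gripper":66},{"translation":[0,0,-120],"roll":0,"gripper":66}]'>/dev/null
python3 plan.py 640,-100,190,-40 612,-300,190,-40
```

```text
time: 20.2
position: [0.6637, 0.1168, 0.0691]
tool_rot: [1.0, -0.0, -0.001, 0.0]
ft_force: [0.4, 0.4, -2.0]
grip_width: 0.0439
grip_force: 20.0
time: 20.53
position: [0.6648, 0.1168, 0.0708]
tool_rot: [1.0, -0.0, 0.001, -0.0]
ft_force: [-0.4, -0.0, 0.9]
grip_width: 0.0548
grip_force: 0.0
t 20.87 pos [669.9 117.1 199.7] yaw -0.0 F [ 0.9 -0.6  1.5] w 65.2 gf 0.0
640,-100,190,-40 shift [-30.  217.1   9.1] roll 40.0 rows 6.0
612,-300,190,-40 shift [107.1 171.2  -0.6] roll 0.0 rows 5.0
```

```bash
python3 -m creep '[{"translation":[-30,200,0],"roll":35,"gripper":60},{"translation":[-30,200,0],"roll":35,"gripper":60},{"translation":[-30,200,0],"roll":35,"gripper":60},{"translation":[-30,200,0],"roll":35,"gripper":60},{"translation":[-30,200,0],"roll":35,"gripper":60}]'>/dev/null
python3 -m creep '[{"translation":[0,0,0],"roll":15,"gripper":60},{"translation":[0,0,0],"roll":15,"gripper":60},{"translation":[0,0,0],"roll":15,"gripper":60},{"translation":[0,0,0],"roll":15,"gripper":60}]'>/dev/null
python3 plan.py 611,-299,190,-50 611,-299,90,-50
python3 - <<'E'
from h import *
im=viewer.camera("side"); cv2.imwrite("pics/side3.png",im)
print([(w,locate(w,P,{"side":im})) for w,P in (("ps",(.611,-.299)),("psr",(.6637,.1168)),("ls",(.4338,.1498)),("ls",(.4294,-.1538)))])
E
```

```text
t 21.62 pos [634.2 -83.3 190.4] yaw -49.9 F [-0.4  0.1 -0. ] w 60.0 gf 0.0
611,-299,190,-50 shift [150.  156.7   0.4] roll 0.1 rows 6.0
611,-299,90,-50 shift [ -0.   0. 100.] roll 0.0 rows 3.0
[('ps', (array([ 0.60488196, -0.2947516 ]), np.float64(0.5505790593240368))), ('psr', (array([0.67621238, 0.10824833]), np.float64(0.771624618796784))), ('ls', (array([0.43374497, 0.14979928]), np.float64(0.8766900350525789))), ('ls', (array([ 0.4289863 , -0.15411622]), np.float64(0.8547437673130194)))]
```

```bash
python3 -c "
import cv2; a=cv2.imread('pics/side3.png')[100:320,200:500]; cv2.imwrite('pics/v4.png',cv2.resize(a,None,fx=2.5,fy=2.5,interpolation=cv2.INTER_CUBIC))"
```

```text
(no output)
```

View pics/v4.png

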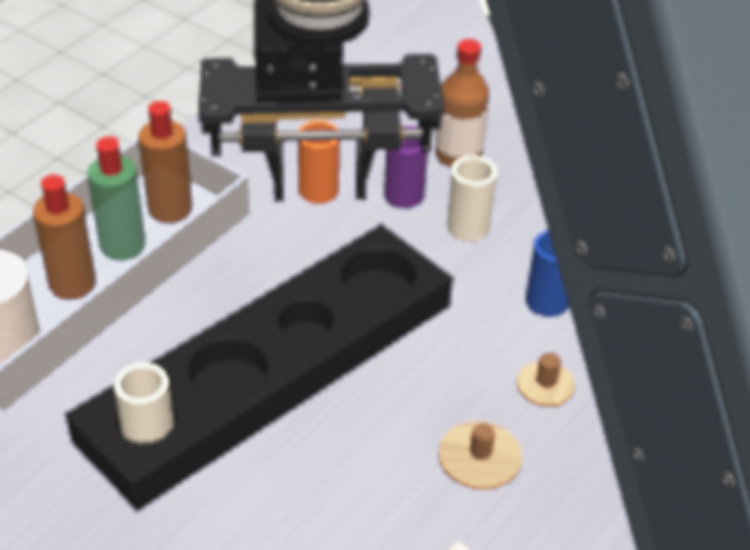

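The crop shows potA fully down in the left small pocket (side px (258,261)), and potB still at (389,179), unmoved and clear of the arm; the gripper hovers behind the rack. Now potB.

```bash
python3 -m creep '[{"translation":[75,78,0],"roll":0,"gripper":60},{"translation":[75,78,0],"roll":0,"gripper":60},{"translation":[75,78,0],"roll":0,"gripper":60},{"translation":[75,78,0],"roll":0,"gripper":60}]'>/dev/null
python3 -m creep '[{"translation":[75,78,0],"roll":0,"gripper":60},{"translation":[75,78,0],"roll":0,"gripper":60},{"translation":[75,78,0],"roll":0,"gripper":60},{"translation":[75,78,0],"roll":0,"gripper":60},{"translation":[75,78,0],"roll":0,"gripper":60}]'>/dev/null
python3 -m creep '[{"translation":[0,0,85],"roll":0,"gripper":60},{"translation":[0,0,85],"roll":0,"gripper":60},{"translation":[0,0,85],"roll":0,"gripper":60},{"translation":[0,0,85],"roll":0,"gripper":60}]'>/dev/null
python3 -m creep '[{"translation":[0,0,0],"roll":0,"gripper":60}]' >/dev/null
python3 plan.py 611,-299,58,-50
python3 - <<'E'
from h import *
im=viewer.camera("side"); print([ (d["bbox"],d["p"]) for d in viewer.recognise("side","pot_s1")])
E
```

```text
t 22.83 pos [ 612.2 -297.3  106.6] yaw -49.9 F [ 0.2 -0.6 -0.2] w 60.0 gf 0.0
611,-299,58,-50 shift [ 0.4  2.1 48.6] roll 0.1 rows 2.0
[([350.8, 145.2, 22.6, 38.8], 0.96), ([378.2, 159.1, 22.2, 37.5], 0.95), ([320.4, 147.6, 14.8, 35.0], 0.9), ([412.4, 191.7, 15.0, 36.3], 0.77), ([249.2, 239.5, 22.4, 36.4], 0.68)]
```

```bash
python3 -m creep '[{"translation":[0,2,0],"roll":0,"gripper":60},{"translation":[0,2,48],"roll":0,"gripper":60},{"translation":[0,2,48],"roll":0,"gripper":60},{"translation":[0,2,48],"roll":0,"gripper":60},{"translation":[0,2,48],"roll":0,"gripper":36}]' 20
python3 -m creep '[{"translation":[0,0,0],"roll":0,"gripper":36},{"translation":[0,0,0],"roll":0,"gripper":36},{"translation":[0,0,0],"roll":0,"gripper":36},{"translation":[0,0,0],"roll":0,"gripper":36},{"translation":[0,0,-41],"roll":0,"gripper":36}]' 
python3 -m creep '[{"translation":[0,0,-80],"roll":0,"gripper":36},{"translation":[0,0,-80],"roll":0,"gripper":36},{"translation":[0,0,-80],"roll":0,"gripper":36},{"translation":[0,0,-80],"roll":0,"gripper":36}]' >/dev/null
python3 plan.py 630.5,-60.5,160,-50  630.5,-60.5,160,-15
```

```text
time: 23.35
position: [0.6096, -0.2997, 0.0581]
tool_rot: [0.906, -0.423, 0.0, 0.0]
ft_force: [0.6, -0.3, 0.5]
grip_width: 0.0575
grip_force: 0.0
time: 23.77
position: [0.6043, -0.2962, 0.0898]
tool_rot: [0.906, -0.423, -0.009, -0.001]
ft_force: [-1.9, 0.7, -3.3]
grip_width: 0.0435
grip_force: 19.6
t 24.1 pos [ 610.8 -300.8  181.7] yaw -50.0 F [-0.5  0.8 -3.1] w 43.7 gf 19.6
630.5,-60.5,160,-50 shift [-171.6 -169.5   20.8] roll -0.0 rows 6.0
630.5,-60.5,160,-15 shift [0. 0. 0.] roll -35.0 rows 5.0
```

```bash
python3 -m creep '[{"translation":[-86,-85,0],"roll":0,"gripper":36},{"translation":[-86,-85,0],"roll":0,"gripper":36},{"translation":[-86,-85,0],"roll":0,"gripper":36},{"translation":[-86,-85,0],"roll":0,"gripper":36}]'>/dev/null
python3 -m creep '[{"translation":[-86,-85,20],"roll":0,"gripper":36},{"translation":[-86,-85,20],"roll":0,"gripper":36},{"translation":[-86,-85,20],"roll":0,"gripper":36},{"translation":[-86,-85,20],"roll":0,"gripper":36},{"translation":[-86,-85,20],"roll":0,"gripper":36}]'>/dev/null
python3 -m creep '[{"translation":[0,0,53],"roll":0,"gripper":36},{"translation":[0,0,53],"roll":0,"gripper":36},{"translation":[0,0,53],"roll":0,"gripper":36},{"translation":[0,0,53],"roll":0,"gripper":36},{"translation":[0,0,53],"roll":0,"gripper":36}]'>/dev/null
python3 plan.py 630.5,-60.3,105,-50
python3 - <<'E'
from h import *
n="side"; im=viewer.camera(n); cv2.imwrite("pics/side4.png",im); tp=np.array(telemetry.get_obs()["position"]); w=(260,170,390,270)
c=cv2.resize(im[w[1]:w[3],w[0]:w[2]],None,fx=5,fy=5,interpolation=cv2.INTER_CUBIC); b=tp-[0,0,.058]
for P,col in ((disc(.022,0)+b,(0,255,0)),(disc(.022,.030)+b,(0,255,0)),(disc(.025,.04)+[.6305,-.0602,0],(0,0,255))):
    for d in P: u=(proj(n,d)-w[:2]+.5)*5; cv2.circle(c,tuple(int(x) for x in u),2,col,-1)
cv2.imwrite("pics/v5.png",c)
E
```

```text
t 25.27 pos [629.9 -59.8 105.9] yaw -50.1 F [ 0.7 -0.  -1.3] w 43.5 gf 19.6
630.5,-60.3,105,-50 shift [ 0.8 -0.2  0.9] roll -0.1 rows 1.0
```

View pics/v5.png

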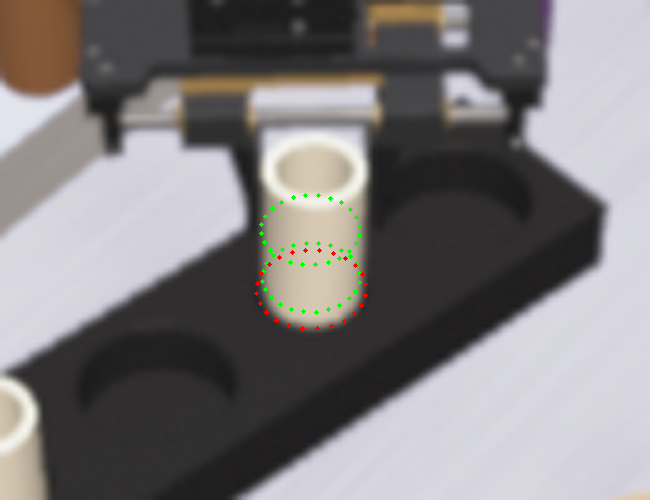

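The side crop shows the held pot (bottom near crop (315,325)) offset about 1 px right and 2.6 px below the TCP prediction: it sits off-centre towards the camera. I'll fit it with the height known.

Run:
```python
from h import *
im=cv2.imread("pics/side4.png"); tp=np.array([.6299,-.0598,.1059]); n="side"
m=seg(n,im,"pot"); c=proj(n,[tp[0],tp[1],.085]); yy,xx=np.mgrid[:480,:640]
m&=(xx>308)&(xx<336)&(yy>190)&(yy<240); m=cv2.morphologyEx(m.astype(np.uint8),cv2.MORPH_OPEN,np.ones((3,3)))>0
m=cv2.morphologyEx(m.astype(np.uint8),cv2.MORPH_CLOSE,np.ones((5,5)))>0
ys,xs=np.nonzero(m); print("mask",xs.min(),xs.max(),ys.min(),ys.max())
for dz in (-.006,-.003,0,.003):
    p,s=fit({n:(m,None)},[M["ps"][0]+[0,0,tp[2]-.058+dz]],tp[:2],yaw=False); print(dz,p.round(4),s, ((p-tp[:2])*1000).round(1))
# check on placed pot A (rack) and pot B initial
for f in ("side0","side1"):
    i2=cv2.imread(f"pics/{f}.png"); m2=seg(n,i2,"pot")&(xx>374)&(xx<402)&(yy>158)&(yy<204)
    m2=cv2.morphologyEx(m2.astype(np.uint8),cv2.MORPH_OPEN,np.ones((3,3)))>0
    ys,xs=np.nonzero(m2); print(f,xs.min(),xs.max(),ys.min(),ys.max(),fit({n:(m2,None)},M["ps"],(.609,-.297),yaw=False))
```

```text
mask 309 333 192 236
-0.006 [ 0.6245 -0.054 ] 0.844762205719703 [-5.4  5.8]
-0.003 [ 0.6228 -0.0512] 0.8445493900039355 [-7.1  8.6]
0 [ 0.6206 -0.0489] 0.844609956879655 [-9.3 10.9]
0.003 [ 0.6191 -0.0469] 0.8456003128666406 [-10.8  12.9]
side0 378 396 159 195 (array([ 0.61088873, -0.29755869]), np.float64(0.8032573940847322))
side1 378 396 159 195 (array([ 0.61100072, -0.29765038]), np.float64(0.8052415724717416))
```

```bash
cat >> h.py <<'E'
def potedge(n,img,p0,z0,zfree=False,model=None):
    "edge fit of a small pot with base at z0 -> x,y,(z), score"
    G=grad(img); K,r,t=cam(n)
    def px(P): q=(P@r.T+t)@K.T; return (q[:,:2]/q[:,2:]).astype(np.float32)
    def cost(p):
        b=np.array([p[0],p[1],p[2] if zfree else z0]); h=px(np.r_[disc(.022,0),disc(.022,.075)]+b)
        hull=cv2.convexHull(h)[:,0]; nx=np.roll(hull,-1,0); s=np.linspace(0,1,8,endpoint=False)[:,None,None]
        o=(hull+s*(nx-hull)).reshape(-1,2); L=np.repeat(np.linalg.norm(nx-hull,axis=1)[None],8,0).ravel()
        i=px(disc(.018,.075)+b); q=np.r_[o,i].astype(np.float32); w=np.r_[L/L.sum(),np.full(len(i),.3/len(i))]
        return -(w*np.minimum(cv2.remap(G,q[:,:1].copy(),q[:,1:].copy(),cv2.INTER_LINEAR)[:,0],2)).sum()
    d=3 if zfree else 2; p0=np.array(list(p0)+[z0])[:d]; best=None
    for a in (-.008,-.004,0,.004,.008):
        for b in (-.008,-.004,0,.004,.008):
            q=p0.copy(); q[0]+=a; q[1]+=b
            rr=minimize(cost,q,method="Nelder-Mead",options=dict(initial_simplex=np.vstack([q]+[q+np.eye(d)[k]*.003 for k in range(d)]),xatol=1e-5,fatol=1e-6))
            if best is None or rr.fun<best.fun: best=rr
    return best.x.round(4),round(-best.fun,3)
E
python3 - <<'E'
from h import *
im={k:cv2.imread(f"pics/{k}.png") for k in("side0","side1","top1","side4","side3","side2")}
print("A start",potedge("side",im["side1"],(.4237,.0405),0),potedge("top",im["top1"],(.4237,.0405),0))
print("A held",potedge("side",im["side2"],(.661,.115),.0467),potedge("side",im["side2"],(.661,.115),.0467,True))
print("A placed",potedge("side",im["side3"],(.664,.1168),.01))
print("B start",potedge("side",im["side1"],(.610,-.297),0),potedge("top",im["top1"],(.61,-.297),0))
print("B held",potedge("side",im["side4"],(.627,-.056),.0479),potedge("side",im["side4"],(.627,-.056),.0479,True),potedge("side",im["side4"],(.627,-.056),.0439))
E
```

```text
A start (array([0.4235, 0.0423]), np.float64(0.737)) (array([0.4264, 0.0421]), np.float64(0.661))
A held (array([0.6565, 0.1139]), np.float64(1.953)) (array([0.6236, 0.1427, 0.1053]), np.float64(2.101))
A placed (array([0.6748, 0.107 ]), np.float64(1.681))
B start (array([ 0.6102, -0.297 ]), np.float64(0.736)) (array([ 0.6054, -0.2925]), np.float64(0.885))
B held (array([ 0.6259, -0.0559]), np.float64(1.908)) (array([ 0.5851, -0.0047,  0.1112]), np.float64(2.076)) (array([ 0.6282, -0.0589]), np.float64(1.887))
```

Run:
```python
from h import *
def ext(P): q=np.array([proj("side",x) for x in P]); return q.min(0).round(1),q.max(0).round(1)
print("observed rim u 312.4-333.6 v 197-211.4 ; bottom u 313-333.2 vmax 235.2")
for d in (0,4,7,10,13):
    c=np.array([.6299-.643*d/1000,-.0598+.766*d/1000,.0479])
    print(d,"rim",*ext(disc(.022,.075)+c),"bot",*ext(disc(.022,0)+c))
print("A placed: observed rim", "crop v4 u115-170 v365-402 => u",200+115/2.5,200+170/2.5,"v",100+365/2.5,100+402/2.5)
print(ext(disc(.022,.075)+[.664,.1168,.01]))
i=cv2.imread("pics/side4.png"); g=cv2.cvtColor(i,cv2.COLOR_BGR2GRAY)
print("col 322 rows190-242",g[190:243,322].tolist()); print("row 222",g[222,305:342].tolist()); print("row 203",g[203,305:342].tolist())
i=cv2.imread("pics/side3.png"); g=cv2.cvtColor(i,cv2.COLOR_BGR2GRAY); print("A col 257 rows 238-282",g[238:283,257].tolist())
```

```text
observed rim u 312.4-333.6 v 197-211.4 ; bottom u 313-333.2 vmax 235.2
0 rim [311.5 194. ] [331.7 207.9] bot [312.2 218.3] [331.5 232.1]
4 rim [311.5 195.3] [331.8 209.2] bot [312.2 219.5] [331.6 233.4]
7 rim [311.5 196.2] [331.8 210.2] bot [312.2 220.5] [331.6 234.4]
10 rim [311.5 197.1] [331.9 211.2] bot [312.2 221.4] [331.6 235.4]
13 rim [311.5 198.1] [331.9 212.2] bot [312.2 222.3] [331.7 236.4]
A placed: observed rim crop v4 u115-170 v365-402 => u 246.0 268.0 v 246.0 260.8
(array([244.7, 245.2]), array([266., 261.]))
col 322 rows190-242 [209, 187, 169, 142, 127, 165, 217, 239, 230, 210, 202, 202, 203, 202, 202, 202, 202, 202, 212, 232, 240, 226, 206, 201, 201, 201, 201, 201, 201, 201, 201, 201, 201, 201, 201, 201, 201, 201, 201, 201, 201, 201, 201, 195, 168, 111, 63, 47, 47, 47, 47, 47, 47]
row 222 [47, 47, 47, 47, 48, 47, 57, 95, 140, 159, 169, 177, 185, 190, 193, 198, 200, 201, 202, 202, 201, 199, 195, 191, 185, 175, 153, 106, 62, 47, 47, 47, 47, 47, 47, 47, 46]
row 203 [198, 154, 84, 36, 32, 40, 81, 176, 238, 236, 195, 177, 186, 192, 198, 201, 202, 202, 201, 199, 195, 191, 184, 176, 172, 198, 235, 234, 149, 53, 34, 31, 31, 33, 34, 35, 33]
A col 257 rows 238-282 [215, 215, 216, 217, 218, 218, 224, 238, 238, 222, 205, 201, 202, 202, 202, 202, 202, 202, 202, 203, 213, 233, 239, 225, 207, 202, 201, 201, 201, 201, 201, 201, 201, 201, 200, 201, 200, 190, 150, 95, 56, 48, 47, 48, 47]
```

Edge rows (rim peaks at v=197/210, bottom at 234.6) put the pot about 7.5 mm towards the camera from the TCP, along −tool x. So I shift +8 in tool x and lower gently.

```bash
python3 -m creep '[{"translation":[8,0,0],"roll":0,"gripper":36},{"translation":[8,0,5],"roll":0,"gripper":36},{"translation":[8,0,9],"roll":0,"gripper":36},{"translation":[8,0,13],"roll":0,"gripper":36},{"translation":[8,0,13],"roll":0,"gripper":36}]' 
python3 plan.py 635.5,-66,69,-50
```

```text
time: 25.73
position: [0.6338, -0.0646, 0.0912]
tool_rot: [0.906, -0.423, -0.001, 0.0]
ft_force: [0.3, 0.6, -2.1]
grip_width: 0.0438
grip_force: 19.6
t 25.73 pos [633.8 -64.6  91.2] yaw -50.0 F [ 0.3  0.6 -2.1] w 43.8 gf 19.6
635.5,-66,69,-50 shift [ 2.2 -0.4 22.2] roll -0.0 rows 1.0
```

```bash
python3 -m creep '[{"translation":[0,0,5],"roll":0,"gripper":36},{"translation":[0,0,9],"roll":0,"gripper":36},{"translation":[0,0,13],"roll":0,"gripper":36},{"translation":[0,0,13],"roll":0,"gripper":36}]'
python3 -m creep '[{"translation":[0,0,4],"roll":0,"gripper":36},{"translation":[0,0,7],"roll":0,"gripper":36},{"translation":[0,0,7],"roll":0,"gripper":36},{"translation":[0,0,7],"roll":0,"gripper":36}]'
```

```text
time: 26.07
position: [0.6339, -0.0645, 0.0781]
tool_rot: [0.906, -0.423, -0.001, 0.0]
ft_force: [0.4, -0.1, -1.9]
grip_width: 0.0435
grip_force: 19.6
time: 26.4
position: [0.6342, -0.0646, 0.0719]
tool_rot: [0.906, -0.423, -0.0, 0.0]
ft_force: [0.5, 0.2, -1.0]
grip_width: 0.0437
grip_force: 19.6
```

```bash
python3 -m creep '[{"translation":[0,0,2],"roll":0,"gripper":36},{"translation":[0,0,3.5],"roll":0,"gripper":36},{"translation":[0,0,3.5],"roll":0,"gripper":36}]'
python3 -m creep '[{"translation":[0,0,0],"roll":0,"gripper":56},{"translation":[0,0,0],"roll":0,"gripper":56},{"translation":[0,0,0],"roll":0,"gripper":56},{"translation":[0,0,0],"roll":0,"gripper":56},{"translation":[0,0,-40],"roll":0,"gripper":56}]'
python3 -m creep '[{"translation":[0,0,-90],"roll":0,"gripper":56},{"translation":[0,0,-90],"roll":0,"gripper":56},{"translation":[0,0,-90],"roll":0,"gripper":56},{"translation":[0,0,-90],"roll":-7,"gripper":56},{"translation":[0,0,-90],"roll":-14,"gripper":56}]' >/dev/null
python3 -m creep '[{"translation":[0,0,0],"roll":-36,"gripper":50},{"translation":[0,0,0],"roll":-36,"gripper":50},{"translation":[0,0,0],"roll":-36,"gripper":50},{"translation":[0,0,0],"roll":-36,"gripper":50},{"translation":[0,0,0],"roll":-36,"gripper":50}]' >/dev/null
python3 plan.py 430,-254,190,0
```

```text
time: 26.65
position: [0.6347, -0.0648, 0.0693]
tool_rot: [0.906, -0.423, 0.0, -0.0]
ft_force: [0.5, 0.3, 2.5]
grip_width: 0.0433
grip_force: 19.6
time: 27.07
position: [0.6284, -0.0633, 0.1002]
tool_rot: [0.906, -0.423, -0.009, 0.002]
ft_force: [-0.5, 0.4, -1.1]
grip_width: 0.0553
grip_force: 0.0
t 27.9 pos [634.3 -64.7 198.5] yaw 0.1 F [-0.5 -0.1  0.3] w 50.2 gf 0.0
430,-254,190,0 shift [-204.8  188.8    8.5] roll 0.1 rows 7.0
```

```bash
python3 -m creep '[{"translation":[-120,130,0],"roll":0,"gripper":50},{"translation":[-120,130,0],"roll":0,"gripper":50},{"translation":[-120,130,0],"roll":0,"gripper":50},{"translation":[-120,130,0],"roll":0,"gripper":50},{"translation":[-120,130,0],"roll":0,"gripper":50}]' >/dev/null
python3 -m creep '[{"translation":[-120,130,0],"roll":0,"gripper":50},{"translation":[-120,130,0],"roll":0,"gripper":50},{"translation":[-120,130,0],"roll":0,"gripper":50},{"translation":[-120,130,0],"roll":0,"gripper":50},{"translation":[-120,130,0],"roll":0,"gripper":50}]' >/dev/null
python3 plan.py
python3 - <<'E'
from h import *
im={n:viewer.camera(n) for n in("top","side")}
for n in im: cv2.imwrite(f"pics/{n}5.png",im[n])
for w,P in (("ls",(.4338,.1498)),("ls",(.4294,-.1538)),("ll",(.4213,.2383)),("ll",(.4293,-.0499))):
    print(w,[(n,p.round(4).tolist(),round(s,2)) for n in im for p,s in [locate(w,P,{n:im[n]})]])
c=cv2.resize(im["side"][190:300,220:380],(800,550),interpolation=cv2.INTER_CUBIC); o=[220,190]
for x,y in ((.6637,.1168),(.6305,-.0602)):
    for P in (disc(.022,.085),disc(.025,.04)):
        for d in P: u=(proj("side",d+[x,y,0])-o+.5)*5; cv2.circle(c,tuple(int(a) for a in u),1,(0,0,255),-1)
cv2.imwrite("pics/v6.png",c)
E
```

```text
t 28.73 pos [ 390.7 -327.8  198.9] yaw -0.5 F [-0.3  0.2  0.2] w 49.8 gf 0.0
ls [('top', [0.4356, 0.1469], np.float64(0.93)), ('side', [0.4338, 0.1498], np.float64(0.9))]
ls [('top', [0.43, -0.1565], np.float64(0.94)), ('side', [0.429, -0.1541], np.float64(0.88))]
ll [('top', [0.4226, 0.2355], np.float64(0.95)), ('side', [0.421, 0.2381], np.float64(0.95))]
ll [('top', [0.431, -0.0525], np.float64(0.95)), ('side', [0.4292, -0.0495], np.float64(0.93))]
```

View pics/v6.png

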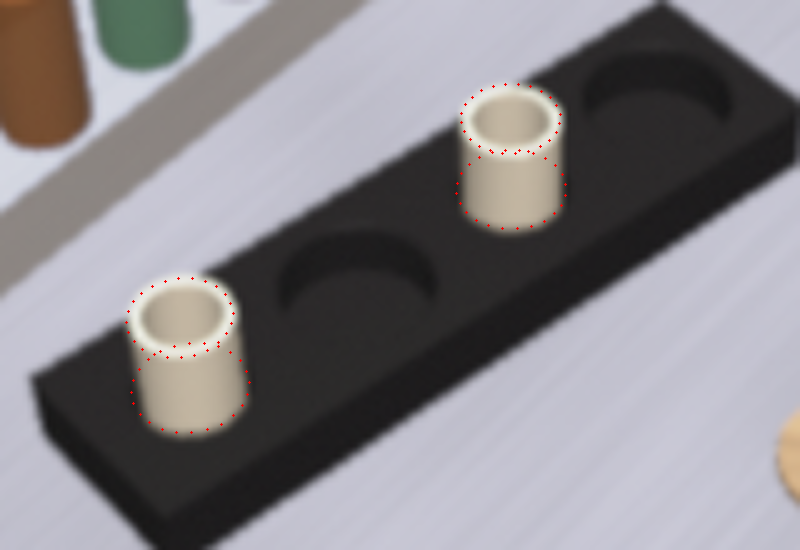

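Both pots are upright and fully down; the rims match the predicted red circles (crop (183,315) and (512,120)). Now the small lid at (.429,-.154) goes to the right-hand pot.

```bash
python3 -m creep '[{"translation":[38,-173,20],"roll":0,"gripper":44},{"translation":[38,-173,20],"roll":0,"gripper":44},{"translation":[38,-173,20],"roll":0,"gripper":44},{"translation":[38,-173,20],"roll":0,"gripper":44},{"translation":[38,-173,20],"roll":0,"gripper":44}]' >/dev/null
python3 -m creep '[{"translation":[0,0,90],"roll":0,"gripper":44},{"translation":[0,0,90],"roll":0,"gripper":44},{"translation":[0,0,90],"roll":0,"gripper":44},{"translation":[0,0,90],"roll":0,"gripper":44},{"translation":[0,0,90],"roll":0,"gripper":44}]' >/dev/null
python3 plan.py 429.2,-154.3,37,0
python3 -m creep '[{"translation":[0,0,0],"roll":0,"gripper":44}]' >/dev/null
python3 plan.py 429.2,-154.3,37,0
```

```text
t 29.67 pos [ 432.7 -150.6   89.2] yaw -0.2 F [ 2.  -0.1  0.8] w 43.8 gf 0.0
429.2,-154.3,37,0 shift [-3.5  3.7 52.2] roll -0.2 rows 2.0
t 29.75 pos [ 433.5 -151.6   90.5] yaw -0.2 F [-0.2  0.5 -0.5] w 43.9 gf 0.0
429.2,-154.3,37,0 shift [-4.5  2.7 53.5] roll -0.2 rows 2.0
```

```bash
python3 -m creep '[{"translation":[-4,3,0],"roll":0,"gripper":44},{"translation":[-4,3,30],"roll":0,"gripper":44},{"translation":[-4,3,52],"roll":0,"gripper":44},{"translation":[-4,3,52],"roll":0,"gripper":44},{"translation":[-4,3,52],"roll":0,"gripper":44}]' 
python3 -m creep '[{"translation":[0,0,0],"roll":0,"gripper":12},{"translation":[0,0,0],"roll":0,"gripper":12},{"translation":[0,0,0],"roll":0,"gripper":12},{"translation":[0,0,0],"roll":0,"gripper":12},{"translation":[0,0,0],"roll":0,"gripper":12}]' 15 
python3 -m creep '[{"translation":[0,0,0],"roll":0,"gripper":12},{"translation":[0,0,-130],"roll":0,"gripper":12},{"translation":[0,0,-130],"roll":0,"gripper":12},{"translation":[0,0,-130],"roll":0,"gripper":12},{"translation":[0,0,-130],"roll":0,"gripper":12}]' >/dev/null
python3 plan.py 631,-60.5,165,0
```

```text
time: 30.17
position: [0.428, -0.1544, 0.0375]
tool_rot: [1.0, -0.002, 0.0, 0.0]
ft_force: [0.3, -0.1, -0.3]
grip_width: 0.0439
grip_force: 0.0
time: 30.58
position: [0.4283, -0.154, 0.0374]
tool_rot: [1.0, -0.002, 0.0, 0.0]
ft_force: [-0.0, -0.3, 4.4]
grip_width: 0.0197
grip_force: 15.0
t 31.0 pos [ 431.2 -155.7  172. ] yaw -0.2 F [ 0.2 -0.  -1.5] w 19.6 gf 15.0
631,-60.5,165,0 shift [199.5 -95.9   8.3] roll -0.2 rows 6.0
```

```bash
python3 -m creep '[{"translation":[100,-48,0],"roll":0,"gripper":12},{"translation":[100,-48,0],"roll":0,"gripper":12},{"translation":[100,-48,0],"roll":0,"gripper":12},{"translation":[100,-48,0],"roll":0,"gripper":12}]' >/dev/null
python3 -m creep '[{"translation":[100,-48,0],"roll":0,"gripper":12},{"translation":[100,-48,0],"roll":0,"gripper":12},{"translation":[100,-48,0],"roll":0,"gripper":12},{"translation":[100,-48,0],"roll":0,"gripper":12},{"translation":[100,-48,32],"roll":0,"gripper":12}]' >/dev/null
python3 -m creep '[{"translation":[0,0,6],"roll":0,"gripper":12},{"translation":[0,0,6],"roll":0,"gripper":12},{"translation":[0,0,6],"roll":0,"gripper":12},{"translation":[0,0,6],"roll":0,"gripper":12}]' >/dev/null
python3 plan.py 630,-60.8,132,0
python3 - <<'E'
from h import *
n="side"; im=viewer.camera(n); cv2.imwrite("pics/side6.png",im); tp=np.array(telemetry.get_obs()["position"]); print(tp); w=(260,160,390,260)
c=cv2.resize(im[w[1]:w[3],w[0]:w[2]],None,fx=5,fy=5,interpolation=cv2.INTER_CUBIC); b=tp-[-.0009,0,.0374]
for P,col in ((disc(.015,0)+b,(0,255,0)),(disc(.026,.014)+b,(0,255,0)),(disc(.022,.085)+[.6308,-.0605,0],(0,0,255))):
    for d in P: u=(proj(n,d)-w[:2]+.5)*5; cv2.circle(c,tuple(int(x) for x in u),1,col,-1)
cv2.imwrite("pics/v7.png",c)
E
```

```text
t 32.08 pos [628.3 -59.3 129.4] yaw -0.3 F [-0.1 -0.4 -0.6] w 19.4 gf 15.0
630,-60.8,132,0 shift [ 1.7  1.5 -2.6] roll -0.3 rows 1.0
[ 0.62868737 -0.05927946  0.12983385]
```

View pics/v7.png

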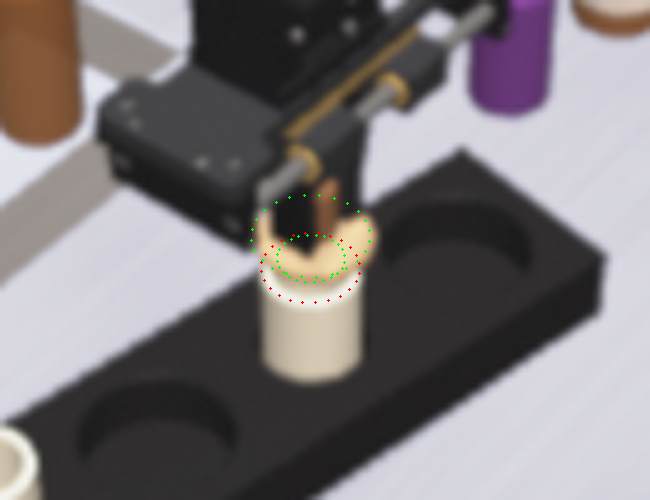

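The lid is over the right pot: disc in crop at (258–377), about 1 mm right of the prediction, while the pot rim matches red. Correct by (+2.5, tool y +1) and lower with the force watched.

```bash
python3 -m creep '[{"translation":[2.5,1,0],"roll":0,"gripper":12},{"translation":[2.5,1,4],"roll":0,"gripper":12},{"translation":[2.5,1,8],"roll":0,"gripper":12},{"translation":[2.5,1,10],"roll":0,"gripper":12},{"translation":[2.5,1,10],"roll":0,"gripper":12}]' 
python3 -m creep '[{"translation":[0,0,2],"roll":0,"gripper":12},{"translation":[0,0,4],"roll":0,"gripper":12},{"translation":[0,0,4],"roll":0,"gripper":12}]'
```

```text
time: 32.55
position: [0.6322, -0.0603, 0.12]
tool_rot: [1.0, -0.002, 0.002, 0.001]
ft_force: [-0.6, 0.0, 6.2]
grip_width: 0.0195
grip_force: 15.0
time: 32.8
position: [0.6314, -0.0598, 0.1163]
tool_rot: [1.0, -0.002, 0.001, 0.0]
ft_force: [-2.3, -0.5, 3.9]
grip_width: 0.0193
grip_force: 15.0
```

```bash
python3 -m creep '[{"translation":[-1,0,0],"roll":0,"gripper":12},{"translation":[-1,0,1.5],"roll":0,"gripper":12},{"translation":[-1,0,2],"roll":0,"gripper":12},{"translation":[-1,0,2],"roll":0,"gripper":12}]'
python3 -m creep '[{"translation":[0,0,1],"roll":0,"gripper":12},{"translation":[0,0,1],"roll":0,"gripper":12},{"translation":[0,0,1],"roll":0,"gripper":12}]'
```

```text
time: 33.13
position: [0.6308, -0.0595, 0.1137]
tool_rot: [1.0, -0.002, 0.001, -0.0]
ft_force: [-0.2, 1.4, 5.9]
grip_width: 0.0192
grip_force: 15.0
time: 33.38
position: [0.6313, -0.0596, 0.1129]
tool_rot: [1.0, -0.002, 0.002, 0.0]
ft_force: [0.7, 1.4, 5.7]
grip_width: 0.0192
grip_force: 15.0
```

```bash
python3 -m creep '[{"translation":[0,0,-1],"roll":0,"gripper":34},{"translation":[0,0,-1],"roll":0,"gripper":34},{"translation":[0,0,-1],"roll":0,"gripper":34},{"translation":[0,0,-1],"roll":0,"gripper":34}]'
python3 -m creep '[{"translation":[0,0,-80],"roll":0,"gripper":44},{"translation":[0,0,-80],"roll":0,"gripper":44},{"translation":[0,0,-80],"roll":0,"gripper":44}]' >/dev/null
python3 -m creep '[{"translation":[-100,-105,0],"roll":0,"gripper":44},{"translation":[-100,-105,0],"roll":0,"gripper":44},{"translation":[-100,-105,0],"roll":0,"gripper":44},{"translation":[-100,-105,0],"roll":0,"gripper":44},{"translation":[-100,-105,0],"roll":0,"gripper":44}]' >/dev/null
python3 -m creep '[{"translation":[-97,-105,0],"roll":0,"gripper":44},{"translation":[-97,-105,0],"roll":0,"gripper":44},{"translation":[-97,-105,0],"roll":0,"gripper":44},{"translation":[-97,-105,0],"roll":0,"gripper":44},{"translation":[-97,-105,0],"roll":0,"gripper":44}]' >/dev/null
python3 -m creep '[{"translation":[0,0,0],"roll":0,"gripper":44}]' >/dev/null
python3 plan.py 433.8,149.8,90,0
python3 - <<'E'
from h import *
n="side"; im=viewer.camera(n); cv2.imwrite("pics/side7.png",im); w=(230,190,390,290)
print(locate("ls",(.4338,.1498),{n:im}))
c=cv2.resize(im[w[1]:w[3],w[0]:w[2]],None,fx=5,fy=5,interpolation=cv2.INTER_CUBIC)
for P,col in ((disc(.026,.091)+[.6308,-.0605,0],(0,0,255)),(disc(.01,.121)+[.6308,-.0605,0],(0,255,0))):
    for d in P: u=(proj(n,d)-w[:2]+.5)*5; cv2.circle(c,tuple(int(x) for x in u),1,col,-1)
cv2.imwrite("pics/v8.png",c)
E
```

```text
time: 33.72
position: [0.6296, -0.0597, 0.1122]
tool_rot: [1.0, -0.002, -0.0, -0.0]
ft_force: [-0.0, -0.5, -0.4]
grip_width: 0.0324
grip_force: 0.0
t 34.88 pos [434.6 151.3 192.9] yaw -0.1 F [ 0.3  0.8 -0.2] w 43.7 gf 0.0
433.8,149.8,90,0 shift [ -0.9   1.5 102.9] roll -0.1 rows 3.0
(array([0.43375217, 0.14980478]), np.float64(0.8907110665998998))
```

View pics/v8.png

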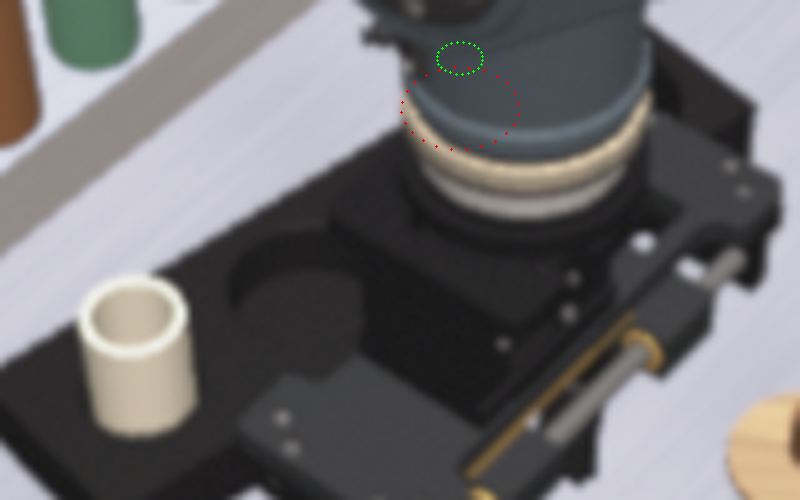

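The arm hides the first lid from here, so I'll check it later. The second lid still reads (.4338,.1498); I'll take it now.

```bash
python3 -m creep '[{"translation":[-0.5,1,100],"roll":0,"gripper":44},{"translation":[-0.5,1,100],"roll":0,"gripper":44},{"translation":[-0.5,1,100],"roll":0,"gripper":44},{"translation":[-0.5,1,100],"roll":0,"gripper":44},{"translation":[-0.5,1,100],"roll":0,"gripper":44}]' >/dev/null
python3 plan.py 433.8,149.8,37,0; python3 -m creep '[{"translation":[0,0,0],"roll":0,"gripper":44}]' >/dev/null
python3 plan.py 433.8,149.8,37,0
```

```text
t 35.35 pos [434.6 149.   91.9] yaw -0.3 F [ 0.2 -0.1 -0.1] w 44.1 gf 0.0
433.8,149.8,37,0 shift [-0.8 -0.8 54.9] roll -0.3 rows 2.0
t 35.43 pos [435.4 149.5  93.4] yaw -0.3 F [0.4 0.6 0.4] w 43.8 gf 0.0
433.8,149.8,37,0 shift [-1.8 -0.3 56.4] roll -0.3 rows 2.0
```

```bash
python3 -m creep '[{"translation":[-1,0,30],"roll":0,"gripper":44},{"translation":[-1,0,55],"roll":0,"gripper":44},{"translation":[-1,0,55],"roll":0,"gripper":44},{"translation":[-1,0,55],"roll":0,"gripper":44},{"translation":[-1,0,55],"roll":0,"gripper":12}]' 15
python3 -m creep '[{"translation":[0,0,0],"roll":0,"gripper":12},{"translation":[0,0,0],"roll":0,"gripper":12},{"translation":[0,0,0],"roll":0,"gripper":12},{"translation":[0,0,0],"roll":0,"gripper":12},{"translation":[0,0,0],"roll":0,"gripper":12}]' 15 
python3 -m creep '[{"translation":[0,0,0],"roll":0,"gripper":12},{"translation":[0,0,-130],"roll":0,"gripper":12},{"translation":[0,0,-130],"roll":0,"gripper":12},{"translation":[0,0,-130],"roll":0,"gripper":12},{"translation":[0,0,-130],"roll":0,"gripper":12}]' >/dev/null
python3 plan.py 664,116.5,165,0
```

```text
time: 35.85
position: [0.4337, 0.1501, 0.0393]
tool_rot: [1.0, -0.002, 0.002, -0.0]
ft_force: [0.1, -0.1, -0.7]
grip_width: 0.0417
grip_force: 0.0
time: 36.27
position: [0.4328, 0.1502, 0.0386]
tool_rot: [1.0, -0.002, 0.001, -0.0]
ft_force: [-0.1, 0.3, 6.6]
grip_width: 0.0196
grip_force: 15.0
t 36.68 pos [435.7 150.6 173.1] yaw -0.2 F [ 0.7  0.7 -0.1] w 19.8 gf 15.0
664,116.5,165,0 shift [228.3  33.4  10.7] roll -0.2 rows 6.0
```

```bash
python3 -m creep '[{"translation":[114,16.5,0],"roll":0,"gripper":12},{"translation":[114,16.5,0],"roll":0,"gripper":12},{"translation":[114,16.5,0],"roll":0,"gripper":12},{"translation":[114,16.5,0],"roll":0,"gripper":12}]' >/dev/null
python3 -m creep '[{"translation":[114,16.5,0],"roll":0,"gripper":12},{"translation":[114,16.5,0],"roll":0,"gripper":12},{"translation":[114,16.5,0],"roll":0,"gripper":12},{"translation":[114,16.5,0],"roll":0,"gripper":12},{"translation":[114,16.5,30],"roll":0,"gripper":12}]' >/dev/null
python3 -m creep '[{"translation":[0,0,8],"roll":0,"gripper":12},{"translation":[0,0,8],"roll":0,"gripper":12},{"translation":[0,0,8],"roll":0,"gripper":12},{"translation":[0,0,8],"roll":0,"gripper":12}]' >/dev/null
python3 plan.py 663.2,116.6,133,0
python3 - <<'E'
from h import *
n="side"; im=viewer.camera(n); cv2.imwrite("pics/side8.png",im); tp=np.array(telemetry.get_obs()["position"]); print(tp); w=(210,180,370,280)
c=cv2.resize(im[w[1]:w[3],w[0]:w[2]],None,fx=5,fy=5,interpolation=cv2.INTER_CUBIC); b=tp-[-.0005,0,.0383]
for P,col in ((disc(.015,0)+b,(0,255,0)),(disc(.026,.014)+b,(0,255,0)),(disc(.022,.085)+[.6637,.1168,0],(0,0,255)),(disc(.026,.091)+[.6308,-.0605,0],(255,0,0)),(disc(.01,.121)+[.6308,-.0605,0],(255,0,0))):
    for d in P: u=(proj(n,d)-w[:2]+.5)*5; cv2.circle(c,tuple(int(x) for x in u),1,col,-1)
cv2.imwrite("pics/v9.png",c)
E
```

```text
t 37.77 pos [659.9 116.4 130.3] yaw -0.2 F [ 0.3 -0.2 -0.5] w 19.3 gf 15.0
663.2,116.6,133,0 shift [ 3.3 -0.2 -2.7] roll -0.2 rows 1.0
[0.66035613 0.11646006 0.13086087]
```

View pics/v9.png

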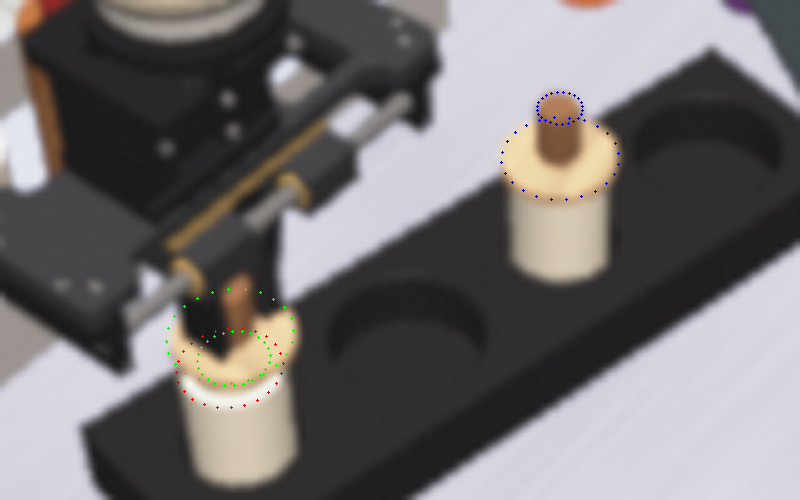

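The first lid is seated flat (blue outline matches, crop (560,155)). The second lid hovers at (235,340) over the left pot; move x +3 and lower.

```bash
python3 -m creep '[{"translation":[3,0,0],"roll":0,"gripper":12},{"translation":[3,0,4],"roll":0,"gripper":12},{"translation":[3,0,8],"roll":0,"gripper":12},{"translation":[3,0,11],"roll":0,"gripper":12},{"translation":[3,0,11],"roll":0,"gripper":12}]' 
python3 -m creep '[{"translation":[0,0,2],"roll":0,"gripper":12},{"translation":[0,0,4],"roll":0,"gripper":12},{"translation":[0,0,4],"roll":0,"gripper":12}]'
```

```text
time: 38.23
position: [0.6624, 0.1162, 0.1178]
tool_rot: [1.0, -0.002, -0.001, 0.0]
ft_force: [-0.1, 0.0, -0.7]
grip_width: 0.0196
grip_force: 15.0
time: 38.48
position: [0.6636, 0.1162, 0.1157]
tool_rot: [1.0, -0.002, 0.001, 0.0]
ft_force: [-1.6, 0.2, 4.4]
grip_width: 0.0196
grip_force: 15.0
```

```bash
python3 -m creep '[{"translation":[0,0,0],"roll":0,"gripper":34},{"translation":[0,0,0],"roll":0,"gripper":34},{"translation":[0,0,0],"roll":0,"gripper":34},{"translation":[0,0,0],"roll":0,"gripper":34}]'
python3 -m creep '[{"translation":[0,0,-90],"roll":0,"gripper":44},{"translation":[0,0,-90],"roll":0,"gripper":44},{"translation":[0,0,-90],"roll":0,"gripper":44},{"translation":[0,0,-90],"roll":0,"gripper":44}]' >/dev/null
python3 -m creep '[{"translation":[-110,155,0],"roll":0,"gripper":44},{"translation":[-110,155,0],"roll":0,"gripper":44},{"translation":[-110,155,0],"roll":0,"gripper":44},{"translation":[-110,155,0],"roll":0,"gripper":44},{"translation":[-110,155,0],"roll":0,"gripper":44}]' >/dev/null
python3 -m creep '[{"translation":[-80,170,0],"roll":0,"gripper":44},{"translation":[-80,170,0],"roll":0,"gripper":44},{"translation":[-80,170,0],"roll":0,"gripper":44},{"translation":[-80,170,0],"roll":0,"gripper":44},{"translation":[-80,170,0],"roll":0,"gripper":44}]' >/dev/null
python3 -m creep '[{"translation":[-60,150,0],"roll":0,"gripper":44},{"translation":[-60,150,0],"roll":0,"gripper":44},{"translation":[-60,150,0],"roll":0,"gripper":44},{"translation":[-60,150,0],"roll":0,"gripper":44},{"translation":[-60,150,0],"roll":0,"gripper":44}]' >/dev/null
python3 plan.py
python3 - <<'E'
from h import *
V=[]
for n,w in (("side",(200,160,480,300)),("top",(240,170,520,310))):
    im=viewer.camera(n); cv2.imwrite(f"pics/{n}9.png",im)
    c=cv2.resize(im[w[1]:w[3],w[0]:w[2]],None,fx=2.1,fy=2.1,interpolation=cv2.INTER_CUBIC)
    for x,y in ((.6637,.1168),(.6308,-.0605)):
        for P in (disc(.026,.091),disc(.01,.121)):
            for d in P: u=(proj(n,d+[x,y,0])-w[:2]+.5)*2.1; cv2.circle(c,tuple(int(a) for a in u),0,(0,0,255),-1)
    V.append(c)
cv2.imwrite("pics/v10.png",np.vstack(V))
E
```

```text
time: 38.82
position: [0.663, 0.1162, 0.1144]
tool_rot: [1.0, -0.002, -0.0, -0.0]
ft_force: [-0.0, -0.2, -0.8]
grip_width: 0.0324
grip_force: 0.0
t 40.4 pos [ 409.  -364.4  203.5] yaw -0.6 F [ 1.1 -0.3 -0.1] w 43.7 gf 0.0
```

View pics/v10.png

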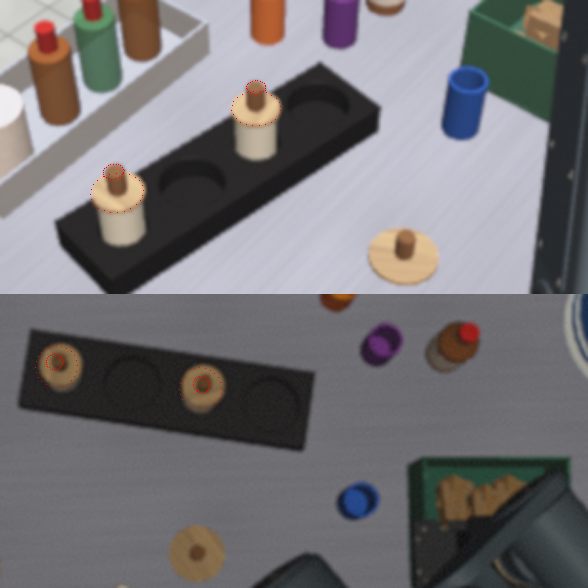

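Both lids are seated flat and centred (side crop (118,190) and (256,108), on the red outlines), and the bags are in the bin. I'll let the arm settle and hand in.

```bash
python3 -m creep '[{"translation":[0,0,-30],"roll":0,"gripper":44},{"translation":[0,0,-30],"roll":0,"gripper":44},{"translation":[0,0,-30],"roll":0,"gripper":44},{"translation":[0,0,-30],"roll":0,"gripper":44}]' >/dev/null
python3 -c "
from rig import hand_in
print(hand_in())"
```

```text
the job is handed in; nothing more can be done
None
```

The job is handed in, with no verdict shown: the last pictures show all three paper bags in the bin and both white pots (only two small ones were present) fully down in the small pockets, each with a small lid seated flat.

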